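Set and lock the press air, then hold the mirror on the heel mark

TASK

Get the repaired shoe ready for its sole check: turn the regulator knob until its white pointer points at the red mark on the dial, then slide the yellow lock hood fully home over the knob. Then lift the mirror by its red bar and angle it until the inspection camera sees the orange heel marker in it, that is, until the mirror squarely faces the yellow bead halfway between lens and marker; the mirror drops back if let go, so finish while still holding it steady at that angle with the fingers. Leave the red mark and the loose things on the bench where they are.

Things in the scene. Friction and masses are not known exactly. Their poses are not given: they have to be found in the camera images.
- regulator: Fixed air regulator: a green base plate, 100 mm (x) by 290 mm (y) and 16 mm thick, screwed to the bench. Origin on the bench under the knob's axis; z up, and its own y runs along the hood's track towards the parked hood (y from -120 mm to +170 mm is plate). A brass gauge, 42 mm across and 35 mm high, stands at y = -92 mm. The white dial round the knob is 84 mm across, its top 18 mm above the bench.
- knob_grip (a point): Point on the regulator knob's axis, 44 mm above the bench, at the height to grip. The black knob carries a bar grip 52 mm long, 14 mm thick and 30 mm tall (26 to 56 mm above the bench) on a 54 mm disc. Its x axis lies along the bar; the white pointer line on top runs to the -x end. z up. It turns about z with slight friction (0.05 N m) and stays where left.
- knob (a joint): Angle of the knob (rad), growing clockwise seen from above, stops at -0.2 and 1.9; the pointer lies along the regulator's -x axis at 0.
- mark_tip (a point): Middle of the small red set mark (13 x 7 mm, 2 mm thick) on the white dial, 34.5 mm from the knob's axis and 20 mm above the bench. Its x axis points from the mark to the knob's axis: the knob is set when its pointer points at the mark, so that both x axes agree.
- mark (a joint): Angle of the red mark (rad) about the same axis, counted as for the knob: the knob is set when both values agree. The mark does not move by itself and is not to be moved.
- hood_fin (a point): The lock: a yellow sheet hood, 97 mm (x) by 80 mm (y), from 18 to 64 mm above the bench, closed at its +y end and open towards the knob. On its roof stands a dark steel fin, 44 mm long (x), 12 mm thick (y), 34 mm tall (64 to 98 mm above the bench). This point lies in the fin, on its centre, 85 mm above the bench; axes as the regulator's. The hood's near edge stands 75 mm from the knob's axis when parked; when home the fin stands 5 mm beyond the knob's axis.
- hood (a joint): Travel of the hood (m): 0 parked, growing as it slides along the regulator's -y over the knob, 0.11 fully home at its stop. It drags with about 2 N and stays where left.
- stand: Fixed mirror stand: a grey yoke on an aluminium rail 460 mm long, 50 mm wide, 15 mm high. Origin on the bench under the mirror's pivot; x runs along the rail from the mirror to the camera fixture; z up. Cross foot 170 mm along y; yoke cheeks at y = +-73 mm (8 mm thick, 24 mm wide along x), 86 mm high.
- mirror_center (a point): Centre of the mirror's reflecting face, on its pivot axis, 75 mm above the bench. The glass is 80 mm (its x) by 110 mm (its y), in a black frame 88 x 118 x 8 mm. z is the mirror's normal, out of the reflecting face; y is the pivot axis.
- mirror_bar (a point): Middle of the red round bar of the mirror's bail handle: 12 mm thick, 96 mm long along the mirror's y, 95 mm from the pivot along the mirror's -x (51 mm clear of the frame's edge). Its two 8 mm arms are 45 mm either side of the middle. It turns with the mirror (same axes).
- mirror (a joint): Tilt of the mirror (rad) about its y: 0 lying flat, face up, with the bar on the robot's side 75 mm above the bench; growing as the bar is lifted and the face turns towards the fixture; stops at 0 and 1.45. At tilt a the bar stands 95 mm x cos(a) from the pivot along the stand's -x and 75 mm + 95 mm x sin(a) above the bench. A light spring and its weight (about 2 N at the bar) drop it back to 0 when it is let go.
- bead (a point): The yellow sighting bead, 18 mm across (this is its centre), exactly halfway between the camera lens and the orange marker, at the same height (160 to 240 mm above the bench) and the same distance along the rail as both. It hangs exactly over the rail's middle line, so the camera sees the marker in the mirror when the mirror's normal, seen from the side, points from the mirror's centre to this bead. Axes as the stand's.
- lens (a point): Front of the lens (32 mm across) of the black inspection camera (48 x 48 mm, 75 mm long with lens), looking along the stand's -x; 65 mm from the bead along the stand's +y. Fixed.
- marker (a point): Centre of the orange round marker, 24 mm across, on the heel of the brown shoe held sole towards the mirror; 65 mm from the bead along the stand's -y. Fixed; the shoe reaches 300 mm from the bead that way, 42 mm above and below it.
- tin_green: Bystander, to be left where it is: a green round polish tin, 83 mm across, 28 mm high. Origin at the centre of its underside, z up.
- tin_blue: Bystander, to be left where it is: a blue round polish tin, 67 mm across, 25 mm high. Origin at the centre of its underside, z up.
- glue: Bystander, to be left where it is: a white glue bottle with a red cap, 56 mm across, 130 mm tall. Origin at the centre of its underside, z up.
- brush: Bystander, to be left where it is: a shoe brush, 170 x 50 x 47 mm, lying bristles down. Origin at the centre of its underside, z up.
- jar: Bystander, to be left where it is: an amber jar with a black cap, 60 mm across, 75 mm tall. Origin at the centre of its underside, z up.
- hammer: Bystander, to be left where it is: a wooden-handled hammer lying down, 260 mm long. Origin at the centre of its underside, z up.
- awl: Bystander, to be left where it is: a wooden-handled awl lying down, 150 mm long. Origin at the centre of its underside, z up.

How it is judged:
By the outcome, as a careful person would: the job done as asked, in the order asked, and still so for the second after the job is handed in, while the arm keeps its last pose, push and grip.
It also fails if it takes over 58 s, if anything falls off the work surface, if the arm or the gripper's body presses on something with over 40 N, if the wrist force passes 120 N, or if a joint passes its speed limit or range.

ROBOT

A 7-joint arm with a two-finger parallel gripper is mounted at the origin on the work surface. World frame = base frame: x ahead of the robot, y to its left, z up, the work surface at z = 0. Lengths are in m, angles in rad, forces in N, time in s.
With the tool pointing down it reaches from about 0.4 to 0.85 m from the base axis. Payload 10.4 kg.
Tool frame: the origin (TCP) lies midway between the tips of the shut fingers; the grasp point (between the pads) lies 19 mm behind it; x points along the fingers, y is the direction in which the jaws open and shut, and the axes are right-handed (so a half turn about x gives the same grasp; the last joint's range is limited). The gripper opens to 87 mm and grips with 3 to 60 N. Pads are 19 mm wide; open, the fingers measure 117 mm over their backs; the gripper's body (75 mm by 190 mm) begins 51 mm behind the grasp point.
Start: joints at [-1.214, 0.332, -0.065, 1.46, 0.022, 1.35, -0.088], TCP at [0.232, 0.58, 0.223] pointing down, gripper open.
Joint ranges: [-2.6, 2.6], [-0.5, 2.12], [-1.47, 1.34], [0.16, 2.42], [-1.27, 4.41], [0.06, 2.06], [-2.6, 2.6]. Speed limits (rad/s): [2.22, 2.22, 2.79, 2.79, 3.14, 3.14, 3.14].

INTERFACE

Orientations are given as a unit quaternion [x, y, z, w].
In Python, from bench import r gives the robot as it stands.
- The arm moves only by the shell command python3 -m jog 'ROWS' [OPENING] [FORCE]. ROWS is JSON, a list of rows, each an object with "slide": the shift along the tool's x, y, z in cm, a list of three; "roll": the turn about the tool's x in degrees. A call has 1 to 5 rows; each row is the pose to reach, as a shift and turn from the pose measured when the call began, along the tool's axes at that moment; what a row does not reach only later rows make up. A row lasts 1/12 s, in which the tool goes at most 41.7 mm and 7.16 degrees, less where a joint would pass 70% of its speed; a pose out of reach is approached as far as the arm can. A call with a gripper value outside its range is refused whole. OPENING is the closure, from 0 (fully open) to 1 (shut), set as the call begins (- or left out, the last holds). The fingers move at their own pace and stop on an object; FORCE is the grip in N (left out, the last holds). Time passes only in rows, so rows that repeat a pose let the fingers close. It gives the time, the measured TCP pose, the force and the opening at its end, in the units of the state.
- r.read_state(): the state, without advancing time (a new reading comes with each control period).
- r.camera(name): name is "side" or "top"; returns the picture (420x560x3 uint8, red, green, blue); there is no depth.
- r.camera_info(name): a dict with "intrinsics" (3x3 intrinsics, pixels), "R" (3x3) and "t" (3): a world point X has camera coordinates R X + t. Camera axes: x right, y down, z forward; pixel columns grow to the right and rows downward; lengths in m; the calibration is good to about 2 mm. A picture is of the moment at which its call begins. camera_info takes no time and is no camera call.
- r.close_job(): hands the job in, once; it reports no verdict.
The state is a dict: "time": time; "joint_positions": joint angles; "joint_vel": joint speeds; "joint_torque": joint torques, N m; "ee_pos": TCP position; "eef_rot": TCP orientation; "ft_force": force on the tool from outside, world axes, zero at the start; "torque": the same for the moment, N m; "width": finger opening in m.
Only numpy, scipy, OpenCV 4.12 (cv2) and the standard library are available. Lean on these libraries where they do the work, as an engineer would, in place of code of your own. Each camera call takes 0.05 s, during which the arm holds its last target.

## Working session

There is one attempt and no reset: what is moved stays moved. The work goes in short steps, Python scripts to look and compute and a shell command to move; the robot and the scene stay as the last step left them, time stands still between calls to the robot, and variables do not carry over. Pictures are saved under pics/ and viewed, and the job is handed in when it is done.

```bash
ls; mkdir -p pics
python3 - <<'E'
from bench import r
import cv2
s=r.read_state()
for k,v in s.items(): print(k,v)
for n in("side","top"):
    i=r.camera_info(n);print(n,i)
    cv2.imwrite(f"pics/{n}0.png",r.camera(n)[:,:,::-1])
E
```

```text
pics
time 0.0
joint_positions [-1.21361095  0.33288705 -0.06471748  1.46093103  0.02158816  1.34988109
 -0.08851345]
joint_vel [ 6.63887443e-04 -7.28410355e-04 -1.53905333e-04  6.94426671e-05
 -8.33171185e-04 -2.44074104e-04  3.23380145e-04]
joint_torque [ 4.51810856e-04 -6.23261046e+01  2.48829753e-02 -3.89905715e+01
 -6.12583640e-02  3.98975029e-02  1.69563787e-04]
ee_pos [0.23155174 0.58011719 0.22174941]
eef_rot [ 0.13296855  0.69447528 -0.13395441  0.69431957]
ft_force [0.42040664 0.22816698 0.00563566]
torque [-0.01468653 -0.01812728 -0.05743704]
width 0.08709778392282949
side {'intrinsics': array([[507.14350586,   0.        , 275.56558588],
       [  0.        , 507.14350586, 204.63758987],
       [  0.        ,   0.        ,   1.        ]]), 'R': array([[ 0.99132863, -0.13096311,  0.01078051],
       [-0.05207742, -0.46687022, -0.88279111],
       [ 0.12064617,  0.87457468, -0.46964203]]), 't': array([-0.60250596,  0.15995064,  1.7136886 ])}
top {'intrinsics': array([[380.9397552 ,   0.        , 281.72415558],
       [  0.        , 380.9397552 , 211.32341124],
       [  0.        ,   0.        ,   1.        ]]), 'R': array([[-0.01210007, -0.99939459, -0.03261968],
       [-0.98283615,  0.01789255, -0.1836109 ],
       [ 0.18408339,  0.0298381 , -0.98245763]]), 't': array([0.01918932, 0.5874322 , 1.26059325])}
```

View pics/side0.png

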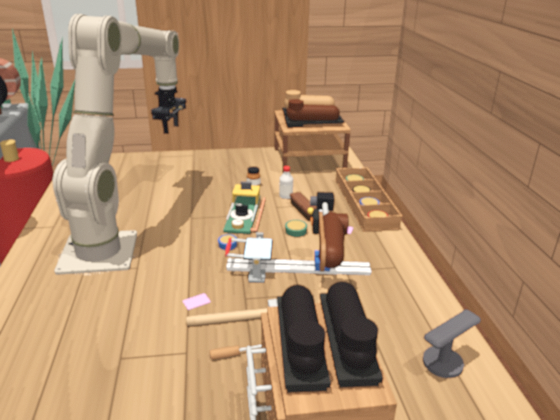

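View pics/top0.png

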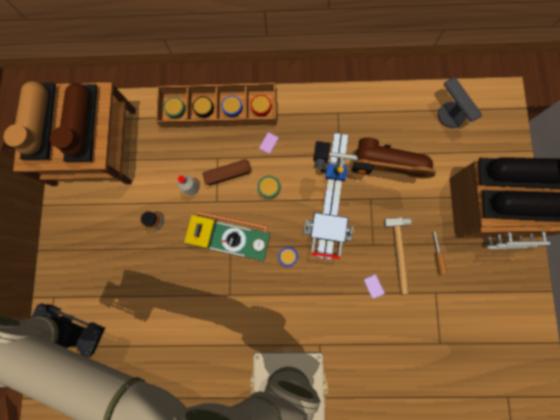

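The side view shows the whole bench. In the top view the regulator is at about (230,238) and the mirror at about (330,228), with its red bar at (327,256). I'll enlarge these areas.

Run:
```python
import cv2
def c(n,o,x0,y0,x1,y1,f):
    i=cv2.imread(f"pics/{n}.png")[y0:y1,x0:x1]
    cv2.imwrite(f"pics/{o}.png",cv2.resize(i,None,fx=f,fy=f,interpolation=cv2.INTER_CUBIC))
c("top0","t_reg",175,205,280,270,7)
c("top0","t_mir",300,125,370,270,4)
c("side0","s_reg",215,175,275,240,8)
c("side0","s_mir",215,185,375,285,5)
```

```text
(no output)
```

View pics/t_reg.png

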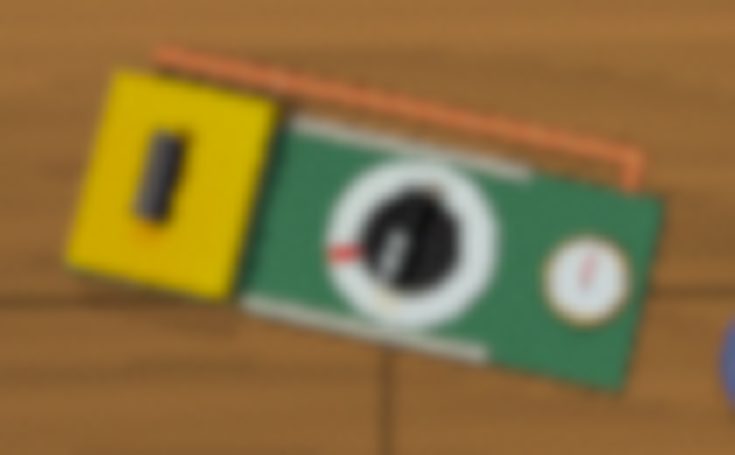

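View pics/t_mir.png

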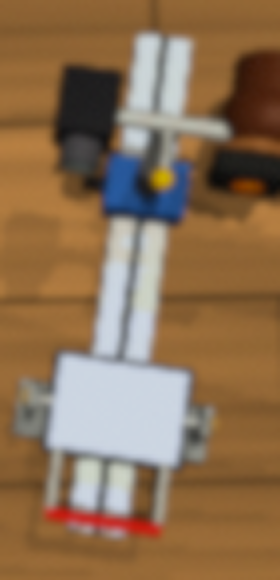

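View pics/s_reg.png

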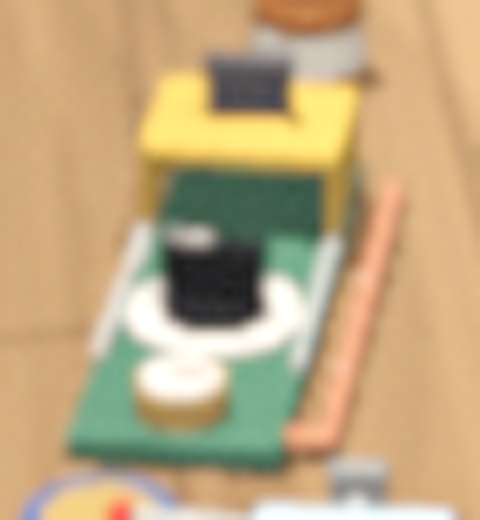

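View pics/s_mir.png

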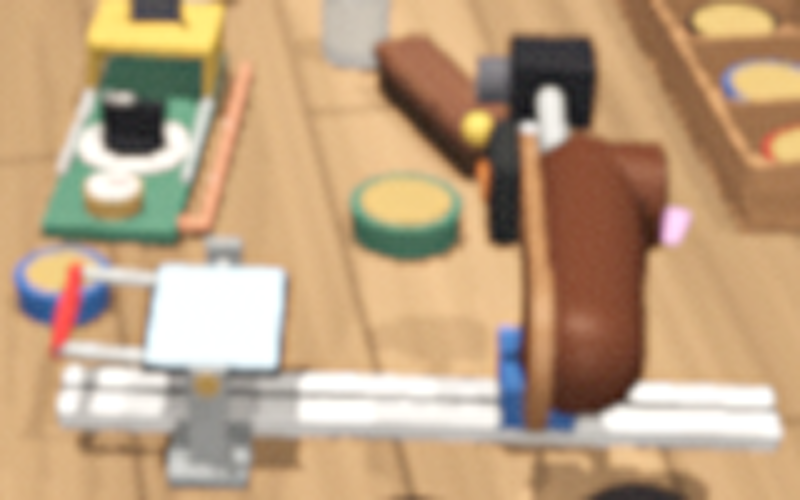

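```bash
cat > h.py <<'E'
import numpy as np, cv2
from bench import r
from scipy.spatial.transform import Rotation as Rt
from scipy.optimize import least_squares
CI={n:r.camera_info(n) for n in("side","top")}
def back(n,u,v,z):
    c=CI[n];R=c["R"];t=c["t"];C=-R.T@t
    d=R.T@np.linalg.inv(c["intrinsics"])@np.array([u,v,1.])
    return C+d*(z-C[2])/d[2]
def proj(n,X):
    c=CI[n];p=c["intrinsics"]@(c["R"]@np.asarray(X)+c["t"]);return p[:2]/p[2]
def crop(n,o,x0,y0,x1,y1,f,img=None):
    i=(r.camera(n)[:,:,::-1] if img is None else img)
    cv2.imwrite(f"pics/{o}.png",cv2.resize(i[y0:y1,x0:x1],None,fx=f,fy=f,interpolation=cv2.INTER_CUBIC))
def uc(u,v,x0,y0,f): return x0+(u+.5)/f-.5, y0+(v+.5)/f-.5
def tri(a,b):
    f=lambda X: np.r_[proj("top",X)-a,proj("side",X)-b]
    s=least_squares(f,[.5,0,.15]);return s.x,s.fun
def st():
    s=r.read_state();R=Rt.from_quat(s["eef_rot"]).as_matrix()
    print("t",s["time"],"p",s["ee_pos"].round(4) if hasattr(s["ee_pos"],'round') else s["ee_pos"],"w",round(s["width"],4),"f",np.round(s["ft_force"],1));print(R.round(3));return s,R
E
python3 - <<'E'
from h import *
T=lambda u,v,z:back("top",*uc(u,v,175,205,7),z)
d=T(413,243,.018);print("dial",d)
h=[T(*p,.064) for p in[(115,72),(277,102),(230,300),(66,265)]];
print("hood",np.mean(h,0),[np.linalg.norm(h[i]-h[i-1]).round(4) for i in range(4)])
for i,j in((1,0),(2,3)): v=h[j]-h[i];print("ydir",np.degrees(np.arctan2(v[1],v[0])))
pl=[T(662,197,.016),T(622,390,.016)];print("plate",pl,np.linalg.norm(pl[0]-pl[1]))
print("gauge",T(587,281,.035))
m=T(345,254,.020);print("mark",m,np.linalg.norm(m-d))
print("fin top",T(160,178,.098))
p1=T(401,236,.056);p2=T(389,279,.056);print("ptr",p1,p2)
M=lambda u,v,z:back("top",*uc(u,v,300,125,4),z)
c=[M(*p,.075) for p in[(58,352),(190,371),(182,465),(47,448)]]
print("mir",np.mean(c,0),[np.linalg.norm(c[i]-c[i-1]).round(4) for i in range(4)])
b=[M(48,515,.079),M(161,530,.079)];print("bar",b,np.mean(b,0),np.linalg.norm(b[0]-b[1]))
bt=np.array(uc(161,179,300,125,4));bs=np.array(uc(478,127,215,185,5))
print("bead",tri(bt,bs))
E
```

```text
dial [0.49756909 0.18206647 0.018     ]
hood [0.5230685  0.29337488 0.064     ] [np.float64(0.0973), np.float64(0.0823), np.float64(0.0991), np.float64(0.0828)]
ydir 78.50726108519343
ydir 77.2707357802958
plate [array([0.51905501, 0.05674724, 0.016     ]), array([0.42282924, 0.07723502, 0.016     ])] 0.09838266516149809
gauge [0.47543137 0.09285874 0.035     ]
mark [0.49233975 0.21596345 0.02      ] 0.03435623997227199
fin top [0.52137353 0.29065978 0.098     ]
ptr [0.49674663 0.18195935 0.056     ] [0.47580551 0.18757807 0.056     ]
mir [ 0.52804704 -0.14989534  0.075     ] [np.float64(0.0823), np.float64(0.112), np.float64(0.0799), np.float64(0.113)]
bar [array([ 0.43966972, -0.08776288,  0.079     ]), array([ 0.42599643, -0.18038351,  0.079     ])] [ 0.43283307 -0.1340732   0.079     ] 0.09362446671666944
bead (array([ 0.6872095 , -0.17506399,  0.21427806]), array([ 0.01102309, -0.47832178, -0.45529046,  0.13744556]))
```

Run:
```python
from h import *
s,R=st()
print("tool y yaw",np.degrees(np.arctan2(R[1,1],R[0,1])),"tool z yaw",np.degrees(np.arctan2(R[1,2],R[0,2])))
img=cv2.imread("pics/top0.png").astype(int)
B,G,Rr=img[...,0],img[...,1],img[...,2]
m=((Rr-G>40)&(Rr-B>40)); m[:, :215]=0;m[:,235:]=0;m[:232]=0;m[250:]=0
ys,xs=np.nonzero(m);w=(Rr-G)[ys,xs];print(list(zip(xs,ys,w)));u,v=(xs*w).sum()/w.sum(),(ys*w).sum()/w.sum()
mk=back("top",u,v,.020);print("mark",mk)
# dial ellipse
crop("top","t_k",210,220,255,260,16,cv2.imread("pics/top0.png"))
```

```text
t 0.1 p [0.2316 0.5801 0.2219] w 0.0869 f [-0.6 -0.1  0.2]
[[-0.     0.371  0.929]
 [-0.001  0.929 -0.371]
 [-1.    -0.001  0.   ]]
tool y yaw 68.2389537221089 tool z yaw -21.761042097195773
[(np.int64(223), np.int64(240), np.int64(60)), (np.int64(224), np.int64(240), np.int64(65)), (np.int64(225), np.int64(240), np.int64(56)), (np.int64(222), np.int64(241), np.int64(49)), (np.int64(223), np.int64(241), np.int64(79)), (np.int64(224), np.int64(241), np.int64(81)), (np.int64(225), np.int64(241), np.int64(63))]
mark [0.49325085 0.21639333 0.02      ]
```

View pics/t_k.png

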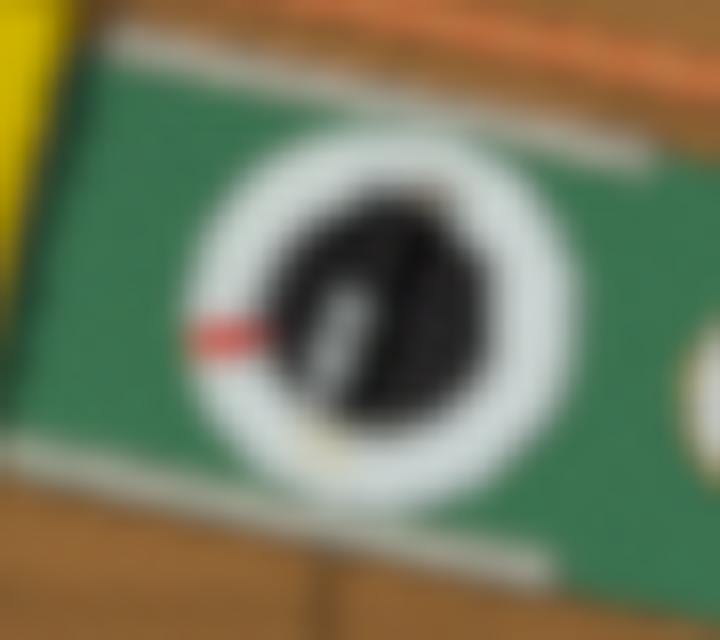

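Run:
```python
from h import *
T=lambda u,v,z:back("top",*uc(u,v,210,220,16),z)
d=T(384,318,.018);print("dial",d)
a=lambda v:np.degrees(np.arctan2(v[1],v[0]))
m=T(230,338,.020);print("mark",m,np.linalg.norm((m-d)[:2]),a(m-d), "axis-only",a(T(190,343,.02)-T(268,333,.02)))
p1=T(355,297,.056);p2=T(320,388,.056);print("ptr",p1,p2,a(p2-p1),a(p2-d))
print("axis at z56 crop px",(np.array(proj("top",[*d[:2],.056]))-[210,220])*16)
```

```text
dial [0.49714574 0.18220366 0.018     ]
mark [0.49304495 0.2158013  0.02      ] 0.033846980227750414 96.95886965074251 axis-only 96.41972336523477
ptr [0.49741342 0.18244275 0.056     ] [0.47804839 0.18970266 0.056     ] 159.44907257827558 158.56144771004858
axis at z56 crop px [348.59860572 290.72958369]
```

```bash
python3 -m jog '[{"slide":[0,-11.3,16.4],"roll":-1.3},{"slide":[0,-11.3,16.4],"roll":-1.3},{"slide":[0,-11.3,16.4],"roll":-1.3},{"slide":[0,-11.3,16.4],"roll":-1.3},{"slide":[0,-11.3,16.4],"roll":-1.3}]' 0
cat > go.py <<'E'
import sys
from h import *
# target x y z yaw(tool y) -> slides
s,R=st();t=np.array([float(a) for a in sys.argv[1:4]])
d=R.T@(t-np.array(s["ee_pos"]));yaw=np.degrees(np.arctan2(R[1,1],R[0,1]))
print("slide cm",(d*100).round(2),"roll",(yaw-float(sys.argv[4])).round(2) if len(sys.argv)>4 else "","yaw",yaw.round(2),"j",np.round(s["joint_positions"],2))
E
python3 go.py .4972 .1823 .2 69.5
```

```text
time: 0.52
ee_pos: [0.3438, 0.4112, 0.2218]
eef_rot: [0.126, 0.696, -0.127, 0.696]
ft_force: [1.2, -0.5, 0.8]
width: 0.087
t 0.5167 p [0.3438 0.4112 0.2218] w 0.087 f [ 1.2 -0.5  0.8]
[[-0.     0.352  0.936]
 [-0.002  0.936 -0.352]
 [-1.    -0.002  0.   ]]
slide cm [  2.22 -16.03  22.41] roll -0.08 yaw 69.42 j [-0.99  0.14  0.03  1.7  -0.    1.31  0.25]
```

```bash
python3 -m jog '[{"slide":[0,-16,22.4]},{"slide":[0,-16,22.4]},{"slide":[0,-16,22.4]},{"slide":[0,-16,22.4]},{"slide":[0,-16,22.4]}]'
python3 -m jog '[{"slide":[0,-5.6,7.8]},{"slide":[0,-5.6,7.8]},{"slide":[0,-5.6,7.8]},{"slide":[0,-5.6,7.8]},{"slide":[0,-5.6,7.8]}]'
python3 go.py .4972 .1823 .031 69.5
```

```text
t 0.5167 p [0.3438 0.4112 0.2218] w 0.087 f [ 1.2 -0.5  0.8]
[[-0.     0.352  0.936]
 [-0.002  0.936 -0.352]
 [-1.    -0.002  0.   ]]
slide cm [ 19.12 -16.    22.4 ] roll -0.08 yaw 69.42 j [-0.99  0.14  0.03  1.7  -0.    1.31  0.25]invalid input at $[0]: expected keys slide, roll
invalid input at $[0]: expected keys slide, roll
```

```bash
python3 -m jog '[{"slide":[0,-16,22.4],"roll":0},{"slide":[0,-16,22.4],"roll":0},{"slide":[0,-16,22.4],"roll":0},{"slide":[0,-16,22.4],"roll":0},{"slide":[0,-16,22.4],"roll":0}]'
python3 go.py .4972 .1823 .09 69.5
```

```text
time: 0.93
ee_pos: [0.4585, 0.2393, 0.222]
eef_rot: [0.126, 0.696, -0.127, 0.696]
ft_force: [0.9, 0.4, -0.5]
width: 0.0867
t 0.9333 p [0.4585 0.2393 0.222 ] w 0.0867 f [ 0.9  0.4 -0.5]
[[-0.001  0.352  0.936]
 [-0.002  0.936 -0.352]
 [-1.    -0.002  0.   ]]
slide cm [13.21 -3.95  5.62] roll -0.08 yaw 69.42 j [-0.76  0.09  0.2   1.75 -0.02  1.3   0.66]
```

```bash
python3 -m jog '[{"slide":[0,-3.9,5.6],"roll":0},{"slide":[2,-3.9,5.6],"roll":0},{"slide":[6,-3.9,5.6],"roll":0},{"slide":[10,-3.9,5.6],"roll":0},{"slide":[11,-3.9,5.6],"roll":0}]' 0.4
python3 - <<'E'
from h import *
crop("top","a1",175,205,280,270,7);crop("side","a2",215,145,285,240,8)
E
python3 go.py .4972 .1823 .031 69.5
```

```text
time: 1.35
ee_pos: [0.4941, 0.1809, 0.1065]
eef_rot: [0.124, 0.698, -0.129, 0.693]
ft_force: [-1.3, -0.9, -0.0]
width: 0.0616
t 1.45 p [0.4956 0.1824 0.1104] w 0.0558 f [0.1 0.6 0.6]
[[-0.005  0.351  0.936]
 [-0.004  0.936 -0.351]
 [-1.    -0.006 -0.003]]
slide cm [7.94 0.09 0.18] roll -0.06 yaw 69.44 j [-0.67  0.22  0.26  1.86 -0.06  1.08  0.82]
```

View pics/a2.png

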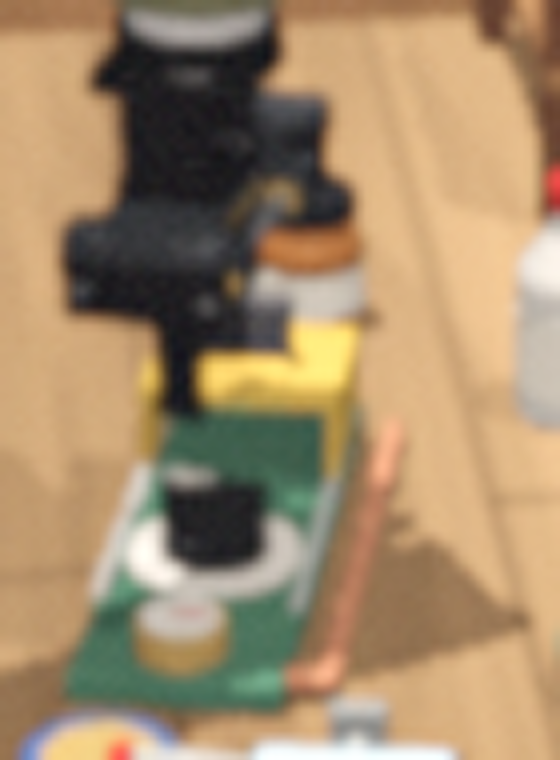

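View pics/a1.png

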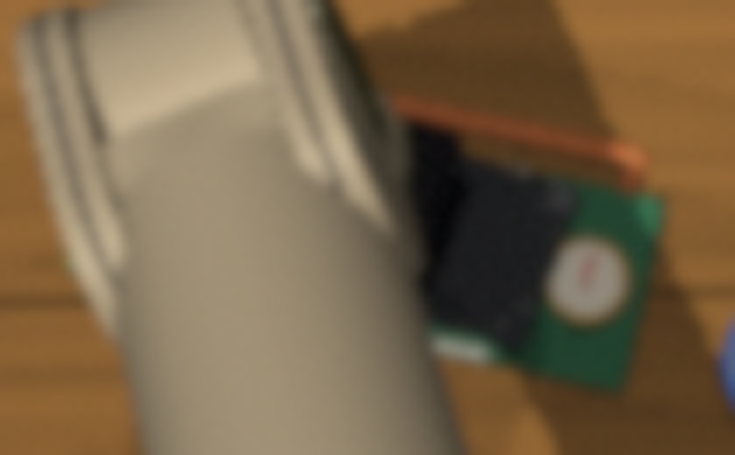

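```bash
python3 -m jog '[{"slide":[2,0.1,0.2],"roll":0},{"slide":[5,0.1,0.2],"roll":0},{"slide":[7.9,0.1,0.2],"roll":0},{"slide":[7.9,0.1,0.2],"roll":0},{"slide":[7.9,0.1,0.2],"roll":0}]'
python3 go.py .4972 .1823 .031 69.5
python3 - <<'E'
from h import *
crop("side","a3",215,145,285,240,8)
print((proj("side",[.4972,.1823,.031])-[215,145])*8)
E
```

```text
time: 1.87
ee_pos: [0.4978, 0.1828, 0.0328]
eef_rot: [0.124, 0.697, -0.128, 0.694]
ft_force: [0.0, -0.2, 1.1]
width: 0.0523
t 1.8667 p [0.4978 0.1828 0.0328] w 0.0523 f [ 0.  -0.2  1.1]
[[-0.005  0.35   0.937]
 [-0.005  0.937 -0.351]
 [-1.    -0.006 -0.003]]
slide cm [ 0.18 -0.07 -0.04] roll -0.02 yaw 69.48 j [-0.65  0.33  0.25  1.92 -0.1   0.92  0.85]
[202.93665495 522.73748284]
```

View pics/a3.png

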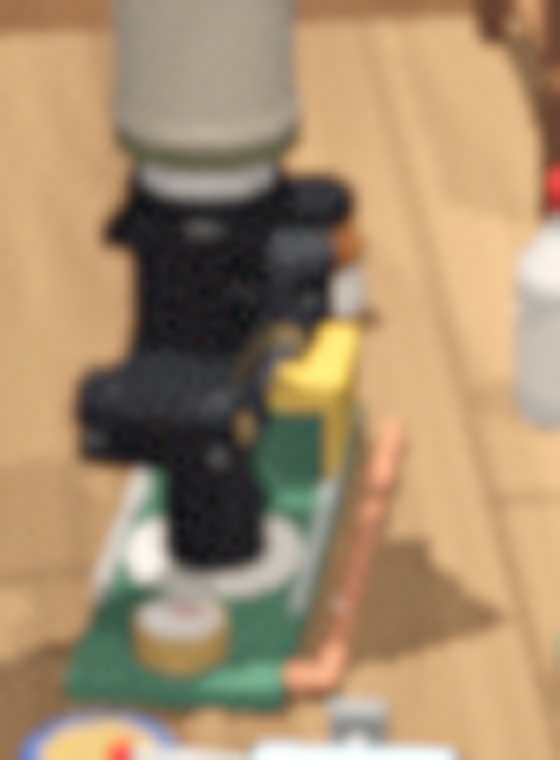

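```bash
python3 -m jog '[{"slide":[0,0,0],"roll":0},{"slide":[0,0,0],"roll":0},{"slide":[0,0,0],"roll":0},{"slide":[0,0,0],"roll":0},{"slide":[0,0,0],"roll":0}]' 1 20
python3 -m jog '[{"slide":[0,0,0],"roll":0},{"slide":[0,0,0],"roll":0}]'; python3 go.py .4972 .1823 .031 69.5
```

```text
time: 2.33
ee_pos: [0.499, 0.1833, 0.0345]
eef_rot: [0.125, 0.696, -0.127, 0.695]
ft_force: [0.3, -0.2, 0.0]
width: 0.0269
time: 2.5
ee_pos: [0.4993, 0.1839, 0.0347]
eef_rot: [0.125, 0.696, -0.127, 0.695]
ft_force: [4.5, 8.6, -7.0]
width: 0.0135
t 2.5 p [0.4993 0.1839 0.0347] w 0.0135 f [ 4.5  8.6 -7. ]
[[-0.001  0.351  0.937]
 [-0.002  0.937 -0.351]
 [-1.    -0.002 -0.   ]]
slide cm [ 0.37 -0.22 -0.14] roll -0.02 yaw 69.48 j [-0.65  0.32  0.25  1.91 -0.1   0.92  0.85]
```

```bash
python3 -m jog '[{"slide":[0,-0.1,-0.1],"roll":7},{"slide":[0,-0.1,-0.1],"roll":14},{"slide":[0,-0.1,-0.1],"roll":21},{"slide":[0,-0.1,-0.1],"roll":28},{"slide":[0,-0.1,-0.1],"roll":35}]'
python3 go.py .4972 .1823 .034 7
```

```text
time: 2.92
ee_pos: [0.4986, 0.1832, 0.0347]
eef_rot: [0.331, 0.624, -0.332, 0.625]
ft_force: [2.0, -0.2, -2.3]
width: 0.0139
t 2.9167 p [0.4986 0.1832 0.0347] w 0.0139 f [ 2.  -0.2 -2.3]
[[-0.     0.828  0.561]
 [-0.002  0.561 -0.828]
 [-1.    -0.001  0.002]]
slide cm [ 0.07 -0.17 -0.  ] roll 27.13 yaw 34.13 j [-0.74  0.33  0.35  1.92 -0.14  0.92  0.27]
```

```bash
python3 -m jog '[{"slide":[0,0,0],"roll":7},{"slide":[0,0,0],"roll":14},{"slide":[0,0,0],"roll":21},{"slide":[0,0,0],"roll":27},{"slide":[0,0,0],"roll":27}]'
python3 -m jog '[{"slide":[0,0,0],"roll":0}]'
python3 go.py .4972 .1823 .034 7
python3 - <<'E'
from h import *
crop("side","a4",215,145,285,240,8);crop("top","a5",175,205,280,270,7)
E
```

```text
time: 3.33
ee_pos: [0.4979, 0.1829, 0.0347]
eef_rot: [0.468, 0.529, -0.471, 0.529]
ft_force: [-4.2, -2.4, 5.3]
width: 0.0137
time: 3.42
ee_pos: [0.4979, 0.1829, 0.0347]
eef_rot: [0.468, 0.529, -0.47, 0.529]
ft_force: [1.6, -0.0, 0.3]
width: 0.0137
t 3.4167 p [0.4979 0.1829 0.0347] w 0.0137 f [ 1.6 -0.   0.3]
[[-0.002  0.993  0.12 ]
 [-0.003  0.12  -0.993]
 [-1.    -0.002  0.003]]
slide cm [ 0.07 -0.07  0.05] roll -0.13 yaw 6.87 j [-0.81  0.34  0.43  1.93 -0.17  0.92 -0.18]
```

View pics/a5.png

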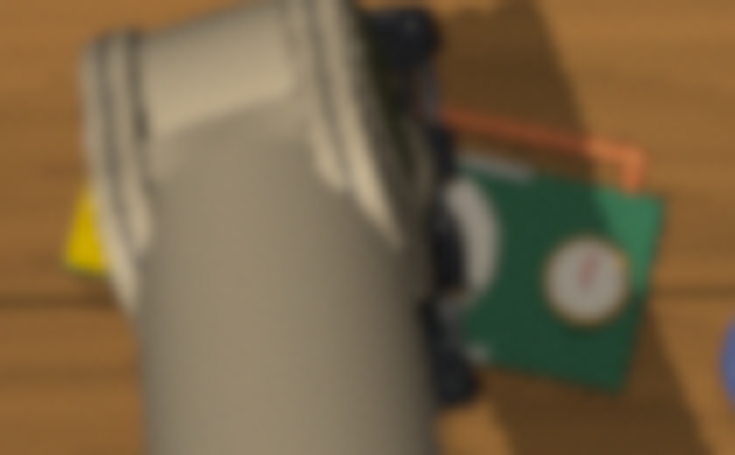

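```bash
python3 -m jog '[{"slide":[0,0,0],"roll":0},{"slide":[0,0,0],"roll":0},{"slide":[0,0,0],"roll":0},{"slide":[-1,0,0],"roll":0},{"slide":[-4,0,0],"roll":0}]' 0.4
python3 -m jog '[{"slide":[-4,0,0],"roll":-7},{"slide":[-8,0,0],"roll":-14},{"slide":[-10,0,0],"roll":-21},{"slide":[-10,0,0],"roll":-28},{"slide":[-10,0,0],"roll":-35}]'
python3 go.py .522 .2935 .155 77.5
```

```text
time: 3.93
ee_pos: [0.4956, 0.182, 0.0723]
eef_rot: [0.466, 0.53, -0.472, 0.529]
ft_force: [-0.1, -0.3, 0.2]
width: 0.0394
time: 4.35
ee_pos: [0.4973, 0.183, 0.1749]
eef_rot: [0.284, 0.647, -0.288, 0.646]
ft_force: [0.1, -0.1, -1.1]
width: 0.0521
t 4.35 p [0.4973 0.183  0.1749] w 0.0521 f [ 0.1 -0.1 -1.1]
[[-0.004  0.74   0.673]
 [-0.004  0.673 -0.74 ]
 [-1.    -0.005  0.001]]
slide cm [ 1.94  9.27 -6.52] roll -35.23 yaw 42.27 j [-0.8   0.16  0.4   1.79 -0.06  1.21  0.35]
```

```bash
python3 -m jog '[{"slide":[0,3,-2],"roll":-7},{"slide":[0,6,-4],"roll":-14},{"slide":[0,9.3,-6.5],"roll":-21},{"slide":[0,9.3,-6.5],"roll":-28},{"slide":[0,9.3,-6.5],"roll":-35}]'
python3 go.py .522 .2935 .069 77.5
python3 - <<'E'
from h import *
img=r.camera("top")[:,:,::-1];crop("top","b1",175,205,280,270,7,img);crop("top","b2",210,220,255,260,16,img)
crop("side","b3",215,145,285,240,8)
E
```

```text
time: 4.77
ee_pos: [0.5219, 0.2964, 0.1745]
eef_rot: [0.073, 0.704, -0.076, 0.702]
ft_force: [0.6, -0.7, 0.4]
width: 0.0521
t 4.7667 p [0.5219 0.2964 0.1745] w 0.0521 f [ 0.6 -0.7  0.4]
[[-0.004  0.21   0.978]
 [-0.004  0.978 -0.21 ]
 [-1.    -0.005 -0.003]]
slide cm [10.55 -0.23  0.1 ] roll 0.35 yaw 77.85 j [-0.82  0.31  0.27  1.6  -0.09  1.24  0.83]
```

View pics/b2.png

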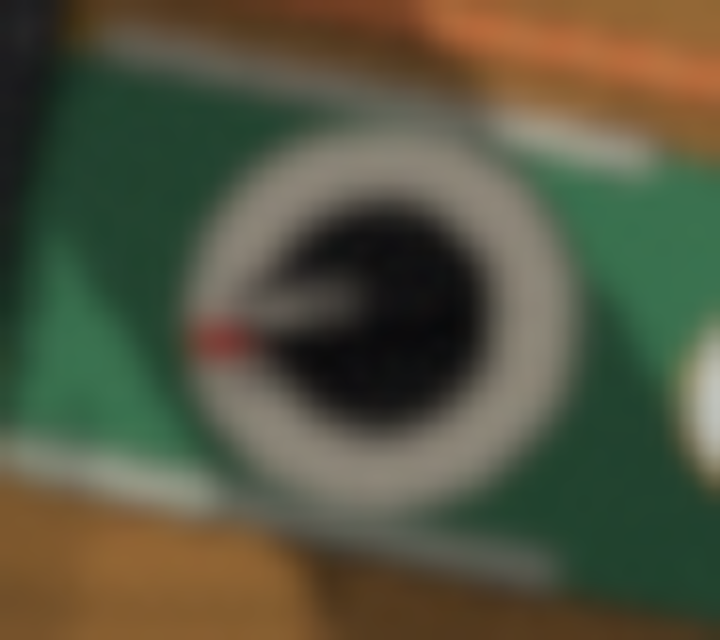

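View pics/b3.png

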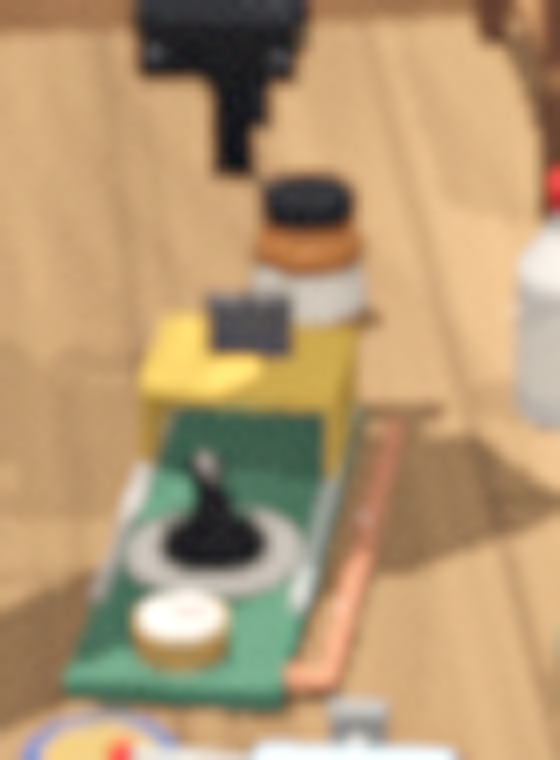

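Run:
```python
from h import *
img=cv2.imread("pics/b2.png");g=cv2.createCLAHE(4,(4,4)).apply(img[...,1])
o=cv2.resize(cv2.cvtColor(g,cv2.COLOR_GRAY2BGR)[220:400,170:440],None,fx=2.9,fy=2.9)
d=np.array([.4971,.1822])
def px(X): return ((proj("top",X)-[210,220]+.5)*16-.5-[170,220])*2.9
for z,a,c in((.056,97,(0,255,0)),(.02,97,(0,0,255))):
    e=np.array([np.cos(np.radians(a)),np.sin(np.radians(a))])
    for rr in np.arange(0,.042,.002):
        p=px([*(d+rr*e),z]);cv2.circle(o,tuple(int(q) for q in p),2,c,-1)
cv2.imwrite("pics/b4.png",o)
```

```text
(no output)
```

View pics/b4.png

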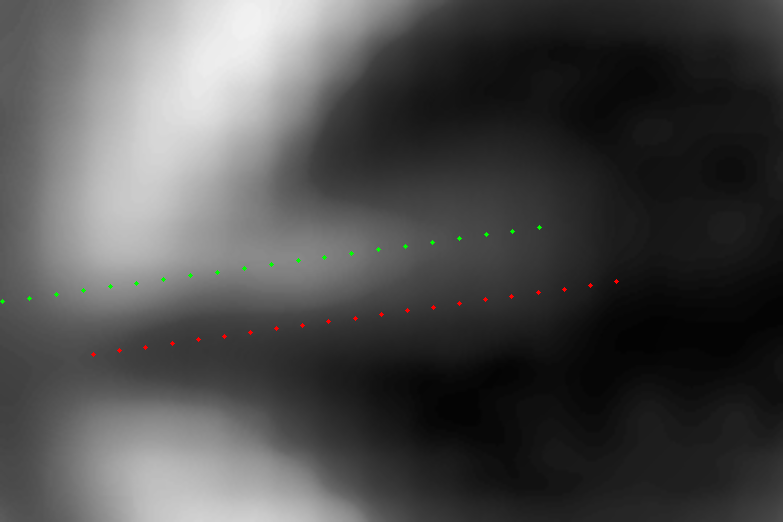

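Run:
```python
from h import *
img=cv2.imread("pics/b2.png").astype(float)
# orig px samples from cubic enlarge centre
for n in ("b2","t_k"):
    im=cv2.resize(cv2.imread(f"pics/{n}.png"),(45,40),interpolation=cv2.INTER_AREA)
    print(n);print("G cols 222-236 rows 234-246");print(im[14:27,11:27,1]);print("R-G");print(im[17:25,9:20,2].astype(int)-im[17:25,9:20,1])
```

```text
b2
G cols 222-236 rows 234-246
[[ 72  85 107 124 132 128 113  89  62  41  29  22  21  21  24  29]
 [ 76  94 116 129 129 117  93  61  37  24  19  18  16  15  17  18]
 [ 79 101 120 127 119 100  71  45  30  27  25  20  16  17  17  17]
 [ 84 107 122 119 104  84  65  52  48  46  41  31  21  17  16  15]
 [ 87 109 118 109  96  85  80  74  68  62  53  38  23  18  17  17]
 [ 85 101 106  97  90  88  86  79  68  59  50  35  21  16  16  15]
 [ 76  82  80  73  68  68  63  55  46  38  31  22  14  11  11  11]
 [ 70  71  67  61  57  49  36  26  20  18  14  14  11  11  11  11]
 [ 73  82  85  82  75  61  40  23  14  11  13  14  13  15  14  15]
 [ 78  94 107 106  98  84  64  40  23  16  13  15  15  17  17  18]
 [ 80  95 112 119 115 108  93  68  43  26  18  17  18  19  20  25]
 [ 82  89 107 121 127 126 117  98  72  51  38  30  28  28  34  45]
 [ 87  83  96 114 127 132 131 121 104  86  71  60  55  56  65  80]]
R-G
[[-33 -29 -16  -3   3   6   6   6   4   4   3]
 [-33 -27 -11   2   8   9   7   6   5   4   4]
 [-34 -25  -5  13  20  19  12   8   6   5   4]
 [-34 -24   1  30  44  40  26  10   5   3   2]
 [-37
[... 768 characters left out ...]
2 149 127  91  73 101 128 114  71  35  25  31  36]
 [130 157 181 191 187 164 125  99 109 119  97  57  30  29  34  37]
 [128 156 187 204 206 192 162 132 122 109  77  44  29  34  39  47]
 [122 144 175 199 208 206 189 166 144 115  80  55  49  54  63  78]
 [117 130 155 182 201 209 205 191 172 146 119 100  94  99 111 131]]
R-G
[[-55 -50 -35 -20 -13  -9  -8  -6  -4  -1   0]
 [-55 -49 -29 -13  -6  -4  -3  -2  -1   1   0]
 [-55 -46 -21   5  18  20  19  12   5   2  -1]
 [-54 -43  -7  35  59  64  55  36  15   2  -2]
 [-55 -43  -3  47  75  78  61  36  14   2  -3]
 [-56 -47 -15  20  39  40  27  13   4   0  -4]
 [-56 -50 -31 -10   2   4   0  -3  -3  -4  -4]
 [-56 -53 -41 -25 -14 -10  -9  -9  -6  -4  -3]]
```

Run:
```python
from h import *
from scipy.ndimage import map_coordinates
for n in("top0",):
    im=cv2.imread(f"pics/{n}.png").astype(float)
    ch=im[...,2] # red: white vs green plate strong
    th=np.radians(np.arange(0,360,5))
    c=np.array([.4971,.1822])
    for it in range(5):
        obs=[];
        rs=np.arange(.034,.050,.0005)
        for t in th:
            P=[proj("top",[c[0]+q*np.cos(t),c[1]+q*np.sin(t),.018])[::-1] for q in rs]
            v=map_coordinates(ch,np.array(P).T,order=1)
            g=-np.gradient(v);g[g<0]=0
            obs.append((g*rs).sum()/g.sum() if g.sum()>60 else np.nan)
        obs=np.array(obs)
        ok=~np.isnan(obs);
        f=lambda p:p[0]*np.cos(th[ok])+p[1]*np.sin(th[ok])+p[2]-obs[ok]
        s=least_squares(f,[0,0,.042],loss="soft_l1",f_scale=.0005);c=c+s.x[:2]
    print(n,c,s.x[2],ok.sum(),np.abs(s.fun).mean())
    mk=back("top",224.08,240.65,.020)[:2];d=mk-c;print("mark",np.degrees(np.arctan2(d[1],d[0])),np.linalg.norm(d))
    # pointer line vs axis
for nm,pts in (("b",[(226,238.67),(228,238.67),(229,238.5),(230,238.34),(231,238.3),(232,238.2)]),):
    for p in ((227,238.71),(229,238.5),(231,238.3)):
        X=back("top",*p,.056)[:2]-c;print(X, np.degrees(np.arctan2(X[1],X[0])))
    a=back("top",227,238.71,.056);b=back("top",232,238.2,.056);print("line dir",np.degrees(np.arctan2(*(a-b)[[1,0]])))
```

```text
top0 [0.49767967 0.18304889] 0.04260965701319487 56 0.0004991984313380847
mark 98.18422758172984 0.03246982217115646
[-0.00212585  0.01558166] 97.76904503096375
[-0.00151343  0.00871782] 99.84848781189903
[-0.00093544  0.00185451] 116.76685558745167
line dir 94.92777390566661
```

The pointer reads 97° and the mark 97 to 98° in the enlarged view (pointer line (355,292)→(250,310), mark (225,340)), so the knob is set to within about 1°. Next is the fin.

```bash
python3 -m jog '[{"slide":[4,-0.2,0.1],"roll":0.3},{"slide":[8,-0.2,0.1],"roll":0.3},{"slide":[10.4,-0.2,0.1],"roll":0.3},{"slide":[10.4,-0.2,0.1],"roll":0.3},{"slide":[10.4,-0.2,0.1],"roll":0.3}]'
python3 go.py .522 .2935 .070 77.5
python3 -m jog '[{"slide":[0,0,0],"roll":0},{"slide":[0,0,0],"roll":0},{"slide":[0,0,0],"roll":0},{"slide":[0,0,0],"roll":0},{"slide":[0,0,0],"roll":0}]' 1 15
python3 -m jog '[{"slide":[0,0,0],"roll":0},{"slide":[0,0,0],"roll":0},{"slide":[0,0,0],"roll":0}]'
python3 go.py .4961 .1774 .070 77.5
```

```text
time: 5.28
ee_pos: [0.5228, 0.2904, 0.0713]
eef_rot: [0.079, 0.704, -0.083, 0.701]
ft_force: [-0.5, 0.6, 1.3]
width: 0.0523
t 5.2833 p [0.5228 0.2904 0.0713] w 0.0523 f [-0.5  0.6  1.3]
[[-0.004  0.226  0.974]
 [-0.005  0.974 -0.226]
 [-1.    -0.006 -0.003]]
slide cm [ 0.13  0.28 -0.14] roll -0.58 yaw 76.92 j [-0.8   0.41  0.26  1.71 -0.12  1.04  0.85]
time: 5.7
ee_pos: [0.523, 0.2907, 0.0721]
eef_rot: [0.079, 0.703, -0.082, 0.702]
ft_force: [0.3, -0.1, 0.2]
width: 0.0266
time: 5.95
ee_pos: [0.5231, 0.2913, 0.0724]
eef_rot: [0.079, 0.703, -0.082, 0.702]
ft_force: [1.2, 1.6, 1.4]
width: 0.012
t 5.95 p [0.5231 0.2913 0.0724] w 0.012 f [1.2 1.6 1.4]
[[-0.003  0.226  0.974]
 [-0.004  0.974 -0.226]
 [-1.    -0.004 -0.002]]
slide cm [  0.29 -11.71  -0.05] roll -0.58 yaw 76.92 j [-0.8   0.41  0.26  1.71 -0.12  1.04  0.85]
```

```bash
python3 -m jog '[{"slide":[0,-1.5,0],"roll":-0.3},{"slide":[0,-3.5,0],"roll":-0.3},{"slide":[0,-5.5,0],"roll":-0.3},{"slide":[0,-7.5,0],"roll":-0.3},{"slide":[0,-9,0],"roll":-0.3}]'
python3 go.py .4961 .1774 .070 77.5
python3 -m jog '[{"slide":[0,0,0],"roll":0},{"slide":[0,0,0],"roll":0}]'
python3 go.py .4961 .1774 .070 77.5
```

```text
time: 6.37
ee_pos: [0.502, 0.2022, 0.0724]
eef_rot: [0.078, 0.704, -0.08, 0.702]
ft_force: [1.1, 2.5, -5.3]
width: 0.012
t 6.3667 p [0.502  0.2022 0.0724] w 0.012 f [ 1.1  2.5 -5.3]
[[-0.004  0.222  0.975]
 [-0.004  0.975 -0.222]
 [-1.    -0.004 -0.003]]
slide cm [ 0.25 -2.55 -0.02] roll -0.33 yaw 77.17 j [-0.72  0.29  0.3   1.86 -0.1   1.    0.96]
time: 6.53
ee_pos: [0.5017, 0.2011, 0.0724]
eef_rot: [0.078, 0.704, -0.081, 0.701]
ft_force: [-0.9, -1.7, -1.2]
width: 0.0122
t 6.5333 p [0.5017 0.2011 0.0724] w 0.0122 f [-0.9 -1.7 -1.2]
[[-0.005  0.224  0.975]
 [-0.004  0.975 -0.224]
 [-1.    -0.005 -0.003]]
slide cm [ 0.25 -2.44 -0.02] roll -0.42 yaw 77.08 j [-0.72  0.29  0.3   1.86 -0.1   1.    0.96]
```

```bash
python3 -m jog '[{"slide":[0,-0.5,0],"roll":0},{"slide":[0,-1,0],"roll":0},{"slide":[0,-1.4,0],"roll":0},{"slide":[0,-1.8,0],"roll":0},{"slide":[0,-2,0],"roll":0}]'
python3 -m jog '[{"slide":[0,-0.2,0],"roll":0},{"slide":[0,-0.3,0],"roll":0},{"slide":[0,-0.3,0],"roll":0}]'
python3 go.py .4961 .1774 .070 77.5
```

```text
time: 6.95
ee_pos: [0.4986, 0.1884, 0.0729]
eef_rot: [0.079, 0.703, -0.076, 0.703]
ft_force: [12.5, 28.5, -21.8]
width: 0.0135
time: 7.2
ee_pos: [0.4988, 0.1894, 0.073]
eef_rot: [0.08, 0.702, -0.074, 0.704]
ft_force: [8.0, 14.5, -13.0]
width: 0.012
t 7.2 p [0.4988 0.1894 0.073 ] w 0.012 f [  8.   14.5 -13. ]
[[ 0.004  0.216  0.976]
 [ 0.008  0.976 -0.216]
 [-1.     0.009  0.002]]
slide cm [ 0.28 -1.23 -0.01] roll 0.03 yaw 77.53 j [-0.71  0.27  0.3   1.89 -0.1   0.99  0.99]
```

```bash
python3 -m jog '[{"slide":[0,-0.4,0],"roll":0},{"slide":[0,-0.7,0],"roll":0},{"slide":[0,-0.8,0],"roll":0},{"slide":[0,-0.8,0],"roll":0}]' - 25
python3 go.py .4961 .1774 .070 77.5
python3 - <<'E'
from h import *
crop("side","c1",215,145,285,240,8);crop("top","c2",175,205,280,270,7)
E
```

```text
time: 7.53
ee_pos: [0.4988, 0.1892, 0.073]
eef_rot: [0.081, 0.7, -0.068, 0.706]
ft_force: [16.0, 29.0, -25.8]
width: 0.012
t 7.5333 p [0.4988 0.1892 0.073 ] w 0.012 f [ 16.   29.  -25.8]
[[ 0.011  0.21   0.978]
 [ 0.017  0.977 -0.21 ]
 [-1.     0.019  0.007]]
slide cm [ 0.28 -1.22 -0.01] roll 0.36 yaw 77.86 j [-0.7   0.26  0.3   1.9  -0.11  0.97  1.  ]
```

View pics/c1.png

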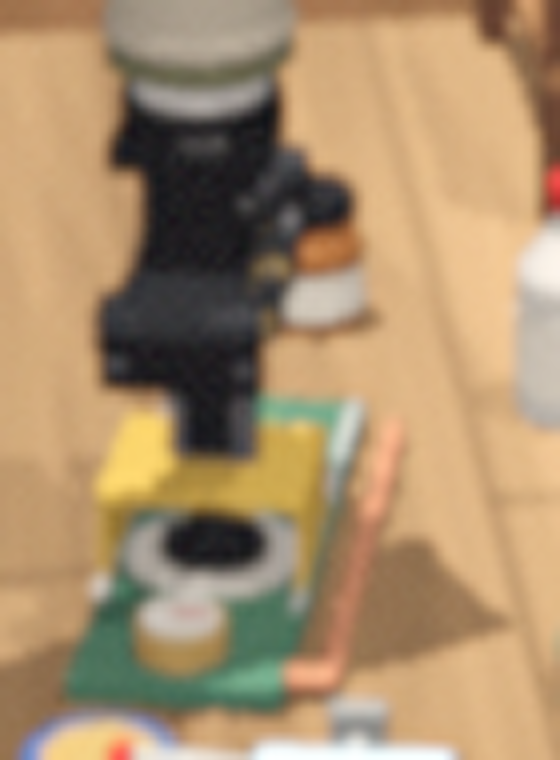

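View pics/c2.png

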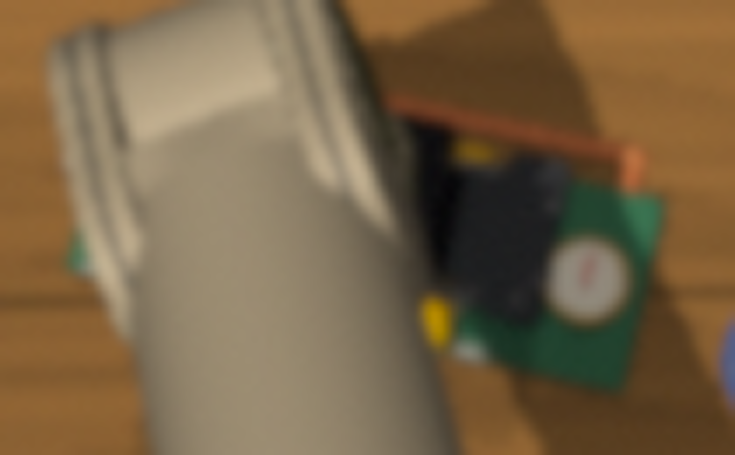

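Run:
```python
from h import *
c=np.array([.4974,.1826]);y=np.array([np.cos(np.radians(77.5)),np.sin(np.radians(77.5))])
for n,b,pts in(("home",(215,145,8),[(97,490),(318,508),(132,408),(325,425)]),("parked",(215,145,8),[(141,392),(347,412),(163,316)])):
  for p in pts:
    X=back("side",*uc(*p,*b),.064)[:2]-c;print(n,p,"reg y mm",1e3*X@y,"x",1e3*(X[0]*y[1]-X[1]*y[0]))
```

```text
home (97, 490) reg y mm -30.758559324617398 x -46.01680863294363
home (318, 508) reg y mm -37.25423928179801 x 57.87766421462275
home (132, 408) reg y mm 53.67137747556041 x -43.618021823796205
home (325, 425) reg y mm 45.90589951250987 x 50.90042218200852
parked (141, 392) reg y mm 71.04152723000853 x -42.0823307933324
parked (347, 412) reg y mm 60.612278252342044 x 59.75155898534253
parked (163, 316) reg y mm 156.2381567551109 x -44.825132225435894
```

```bash
python3 -m jog '[{"slide":[0,0,0],"roll":0},{"slide":[0,0,0],"roll":0}]'
python3 go.py .4961 .1774 .070 77.5
python3 -m jog '[{"slide":[0,0,0],"roll":0},{"slide":[0,0,0],"roll":0},{"slide":[0,0,0],"roll":0},{"slide":[-3,0,0],"roll":0},{"slide":[-7,0,0],"roll":0}]' 0.4
python3 go.py .45 .06 .2 80
```

```text
time: 7.8
ee_pos: [0.4991, 0.1903, 0.0729]
eef_rot: [0.081, 0.7, -0.068, 0.707]
ft_force: [1.9, -0.0, -3.1]
width: 0.0121
t 7.8 p [0.4991 0.1903 0.0729] w 0.0121 f [ 1.9 -0.  -3.1]
[[ 0.011  0.208  0.978]
 [ 0.017  0.978 -0.209]
 [-1.     0.019  0.008]]
slide cm [ 0.26 -1.33 -0.03] roll 0.46 yaw 77.96 j [-0.7   0.26  0.3   1.9  -0.11  0.97  1.  ]
time: 8.22
ee_pos: [0.4961, 0.1876, 0.1409]
eef_rot: [0.079, 0.702, -0.069, 0.705]
ft_force: [0.9, 1.1, 0.8]
width: 0.0379
t 8.2167 p [0.4961 0.1876 0.1409] w 0.0379 f [0.9 1.1 0.8]
[[ 0.006  0.209  0.978]
 [ 0.013  0.978 -0.209]
 [-1.     0.014  0.003]]
slide cm [ -6.11 -13.35  -1.82] roll -2.06 yaw 77.94 j [-0.72  0.18  0.31  1.84 -0.07  1.12  0.97]
```

```bash
python3 -m jog '[{"slide":[-4,-2,0],"roll":7},{"slide":[-7,-6,-1],"roll":14},{"slide":[-7,-10,-2],"roll":21},{"slide":[-7,-14,-3],"roll":28},{"slide":[-7,-18,-4],"roll":35}]'
python3 go.py .4335 -.1345 .2 -9.1
python3 - <<'E'
from h import *
crop("side","d1",215,145,285,240,8);crop("top","d2",175,205,280,270,7)
E
```

```text
time: 8.63
ee_pos: [0.4218, 0.0246, 0.209]
eef_rot: [0.29, 0.647, -0.279, 0.648]
ft_force: [0.3, -1.7, 0.8]
width: 0.0518
t 8.6333 p [0.4218 0.0246 0.209 ] w 0.0518 f [ 0.3 -1.7  0.8]
[[ 0.007  0.736  0.677]
 [ 0.014  0.677 -0.736]
 [-1.     0.015 -0.006]]
slide cm [ 0.68 -9.92 12.51] roll 51.68 yaw 42.58 j [-0.62 -0.16  0.42  2.    0.05  1.27  0.53]
```

View pics/d2.png

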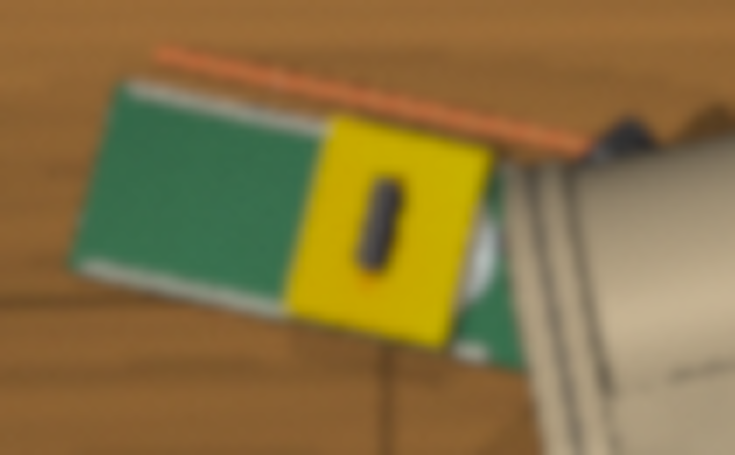

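View pics/d1.png

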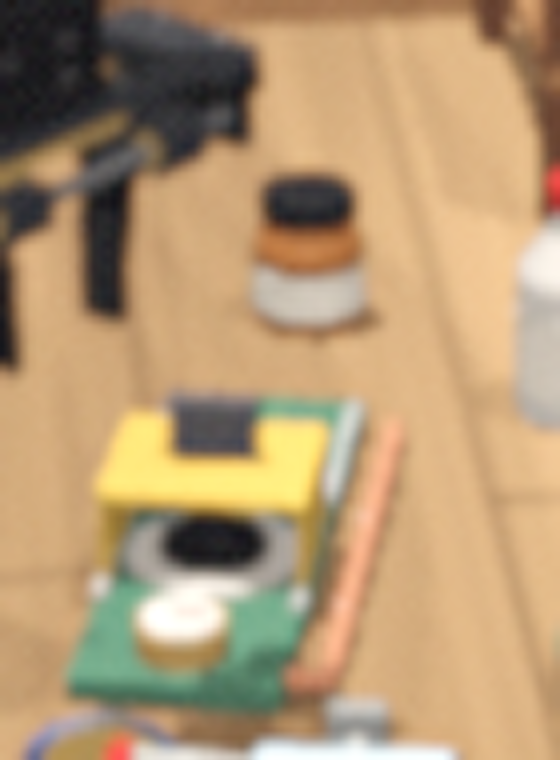

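Run:
```python
from h import *
T=lambda u,v,z:back("top",*uc(u,v,175,205,7),z)
h0=np.array([T(*p,.064) for p in[(115,72),(277,102),(230,300),(66,265)]])
h=np.array([T(*p,.064) for p in[(328,117),(495,150),(445,348),(287,312)]])
# yellow/fin blob centroids
a=h0.mean(0)[:2];b=h.mean(0)[:2];print(a,b,np.linalg.norm(a-b),np.linalg.norm(h-h0,axis=1))
y=np.array([np.cos(np.radians(77.4)),np.sin(np.radians(77.4))])
for c in([.4971,.1822],[.4977,.183]): print((b-c)@y,(a-c)@y)
f0=T(160,178,.098);f1=T(381,225,.098);print(np.linalg.norm(f0-f1))
def cen(fn):
    im=cv2.imread(fn).astype(int)[205:270,175:280];w=np.clip(im[...,2]-im[...,0]-110,0,None).astype(float)*(im[...,1]>100)
    return 175+(w.sum(0)*np.arange(105)).sum()/w.sum(),205+(w.sum(1)*np.arange(65)).sum()/w.sum()
```

```text
[0.5230685  0.29337488] [0.49830975 0.18667327] 0.10953643100873427 [0.10868459 0.1105006  0.10762902 0.1113368 ]
0.004629435823143447 0.1141622814905711
0.00371781646875453 0.11325066213618218
0.10871479007620091
```

The hood has travelled 109.5 mm of 110 and sits hard against its stop: its roof corners in the top crop are (328,117), (495,150), (445,348) and (287,312). Next is the mirror bar.

```bash
python3 -m jog '[{"slide":[0,-2,2.5],"roll":7},{"slide":[0,-4,5],"roll":14},{"slide":[0,-6,7.5],"roll":21},{"slide":[0,-8,10],"roll":28},{"slide":[0,-9.9,12.5],"roll":35}]'
python3 -m jog '[{"slide":[0,0,0],"roll":6},{"slide":[0,0,0],"roll":12},{"slide":[0,0,0],"roll":16}]' 0.45
python3 go.py .4335 -.1345 .1 -9.1
python3 - <<'E'
from h import *
crop("side","e1",185,145,345,285,5);crop("top","e2",300,125,370,270,4)
E
```

```text
time: 9.15
ee_pos: [0.4309, -0.1402, 0.2068]
eef_rot: [0.475, 0.531, -0.464, 0.527]
ft_force: [0.6, 0.8, -0.3]
width: 0.0522
time: 9.4
ee_pos: [0.4306, -0.1411, 0.2068]
eef_rot: [0.545, 0.459, -0.535, 0.454]
ft_force: [-1.1, -0.3, -0.3]
width: 0.0481
t 9.4 p [ 0.4306 -0.1411  0.2068] w 0.0481 f [-1.1 -0.3 -0.3]
[[ 0.006  0.986 -0.166]
 [ 0.015 -0.166 -0.986]
 [-1.     0.004 -0.016]]
slide cm [10.69  0.14 -0.53] roll -0.48 yaw -9.58 j [-0.4  -0.08  0.61  1.94  0.03  1.27  0.03]
```

View pics/e1.png

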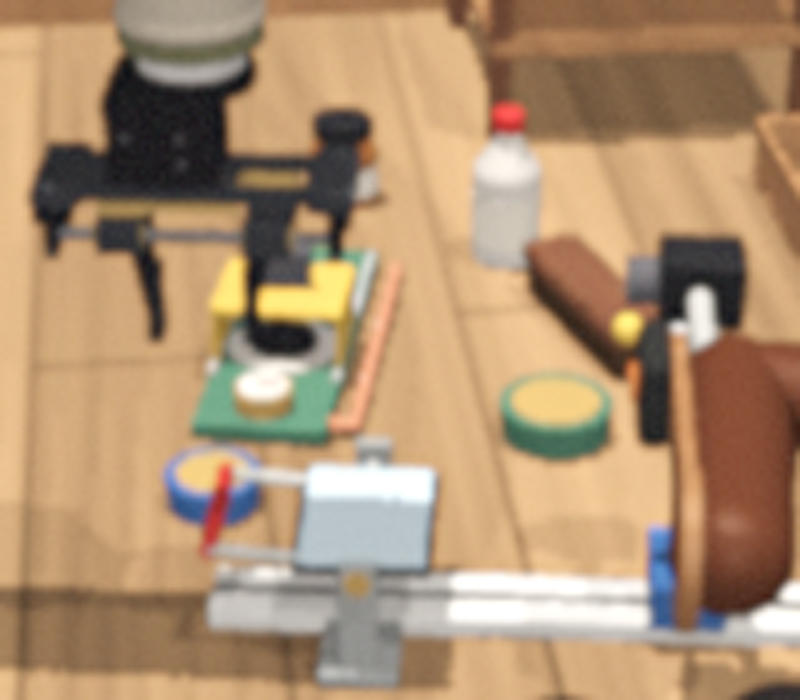

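View pics/e2.png

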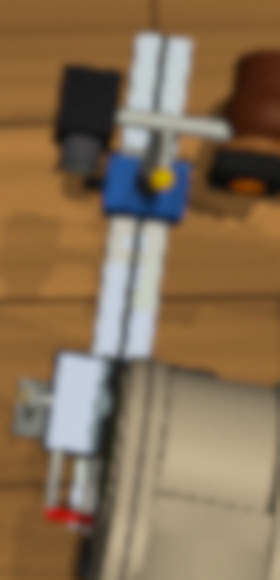

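```bash
python3 -m jog '[{"slide":[3,0.1,-0.5],"roll":-0.5},{"slide":[6,0.1,-0.5],"roll":-0.5},{"slide":[9,0.1,-0.5],"roll":-0.5},{"slide":[9.5,0.1,-0.5],"roll":-0.5},{"slide":[9.5,0.1,-0.5],"roll":-0.5}]'
python3 go.py .434 -.1345 .056 -9.1
python3 - <<'E'
from h import *
crop("side","e3",185,145,345,285,5)
E
```

```text
time: 9.92
ee_pos: [0.4318, -0.1342, 0.1109]
eef_rot: [0.54, 0.464, -0.532, 0.458]
ft_force: [-0.5, 0.0, -0.1]
width: 0.0477
t 9.9167 p [ 0.4318 -0.1342  0.1109] w 0.0477 f [-0.5  0.  -0.1]
[[ 0.003  0.989 -0.15 ]
 [ 0.015 -0.15  -0.989]
 [-1.     0.    -0.015]]
slide cm [5.49 0.22 0.08] roll 0.46 yaw -8.64 j [-0.4   0.04  0.63  2.06 -0.04  1.05  0.1 ]
```

View pics/e3.png

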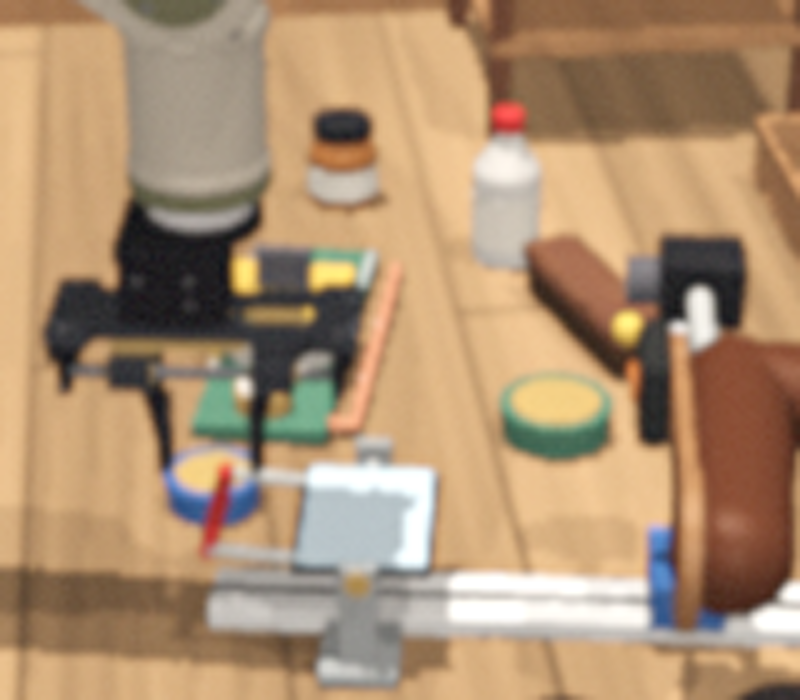

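```bash
python3 -m jog '[{"slide":[2,0.2,0],"roll":0.4},{"slide":[4,0.2,0],"roll":0.4},{"slide":[5.5,0.2,0],"roll":0.4},{"slide":[5.5,0.2,0],"roll":0.4},{"slide":[5.5,0.2,0],"roll":0.4}]'
python3 go.py .434 -.1345 .056 -9.1
python3 -m jog '[{"slide":[0.1,0,0],"roll":0},{"slide":[0.1,0,0],"roll":0},{"slide":[0.1,0,0],"roll":0},{"slide":[0.1,0,0],"roll":0},{"slide":[0.1,0,0],"roll":0}]' 1 12
python3 -m jog '[{"slide":[0,0,0],"roll":0},{"slide":[0,0,0],"roll":0}]'
python3 go.py .434 -.1345 .056 -9.1
python3 - <<'E'
from h import *
crop("side","e4",185,145,345,285,5)
E
```

```text
time: 10.38
ee_pos: [0.4361, -0.1341, 0.0589]
eef_rot: [0.543, 0.461, -0.533, 0.457]
ft_force: [0.1, 0.5, 0.1]
width: 0.0479
t 10.3833 p [ 0.4361 -0.1341  0.0589] w 0.0479 f [0.1 0.5 0.1]
[[ 0.006  0.988 -0.157]
 [ 0.014 -0.157 -0.987]
 [-1.     0.004 -0.015]]
slide cm [ 0.28 -0.2   0.07] roll 0.06 yaw -9.04 j [-0.38  0.14  0.63  2.1  -0.12  0.93  0.16]
time: 10.8
ee_pos: [0.4363, -0.1341, 0.0583]
eef_rot: [0.543, 0.461, -0.533, 0.457]
ft_force: [-0.2, 0.5, 0.2]
width: 0.0226
time: 10.97
ee_pos: [0.4339, -0.1337, 0.0578]
eef_rot: [0.542, 0.463, -0.534, 0.455]
ft_force: [-9.6, 1.2, 10.3]
width: 0.0116
t 10.9667 p [ 0.4339 -0.1337  0.0578] w 0.0116 f [-9.6  1.2 10.3]
[[ 0.002  0.988 -0.157]
 [ 0.016 -0.157 -0.987]
 [-1.    -0.001 -0.016]]
slide cm [0.18 0.03 0.08] roll 0.06 yaw -9.04 j [-0.38  0.14  0.63  2.11 -0.12  0.93  0.16]
```

View pics/e4.png

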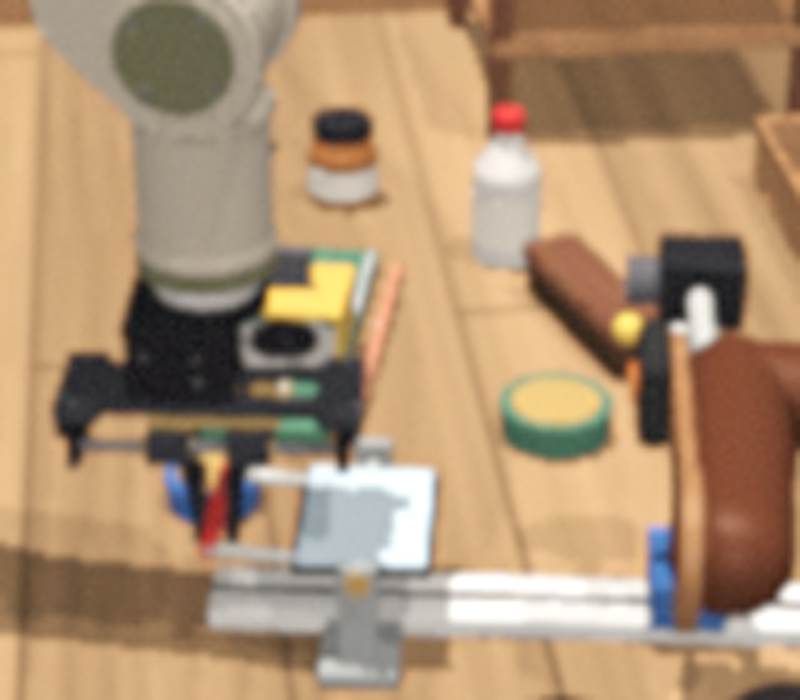

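Run:
```python
from h import *
def cen(n,x0,y0,x1,y1):
    im=cv2.imread(f"pics/{n}0.png").astype(float)[y0:y1,x0:x1]
    w=np.clip(np.minimum(im[...,2],im[...,1])-im[...,0]-60,0,None)
    print(n);print(w.astype(int))
    return np.array([x0+(w.sum(0)*np.arange(x1-x0)).sum()/w.sum(),y0+(w.sum(1)*np.arange(y1-y0)).sum()/w.sum()])
a=cen("top",335,164,346,176);b=cen("side",304,204,317,217)
print(a,b);X,f=tri(a,b);print(X,f)
for c in([.528,-.1499],[.5277,-.1487]):
    th=np.radians(-9.1);d=(X[:2]-c)@[np.cos(th),np.sin(th)];h=X[2]-.075;al=np.arctan2(d,h)
    print(d,h,np.degrees(al),"lateral",(X[:2]-c)@[-np.sin(th),np.cos(th)])
```

```text
top
[[  0   0   0   0   0   0   0   0   0   0   0]
 [  0   0   0   0   0   0   0   0   0   0   0]
 [  0   0   0   0   0   0   0   0   0   0   0]
 [  0   0   0   0  11  20   8   0   0   0   0]
 [  0   0   0  17  73  95  72  16   0   0   0]
 [  0   0   0  41  90 108 107  41   0   0   0]
 [  0   0   0  43  80  97  80  20   0   0   0]
 [  0   0   0  16  38  34  11   0   0   0   0]
 [  0   0   0   0   0   0   0   0   0   0   0]
 [  0   0   0   0   0   0   0   0   0   0   0]
 [  0   0   0   0   0   0   0   0   0   0   0]
 [  0   0   0   0   0   0   0   0   0   0   0]]
side
[[ 0  0  0  0  0  0  0  0  0  0  0  0  0]
 [ 0  0  0  0  0  0  0  0  0  0  0  0  0]
 [ 0  0  0  0  0  0  0  0  0  0  0  0  0]
 [ 0  0  0  0  0 14 24 19  0  0  0  0  0]
 [ 0  0  0  0 27 45 48 46 32  0  0  0  0]
 [ 0  0  0  7 40 50 50 50 42  8  0  0  0]
 [ 0  0  0 10 39 47 49 47 37  0  0  0  0]
 [ 0  0  0  3 33 42 45 41 21  0  0  0  0]
 [ 0  0  0  0 13 29 33 30  2  0  0  0  0]
 [ 0  0  0  0  0  4 12  6  0  0  0  0  0]
 [ 0  0  0  0  0  0  0  0  0  0  0  0  0]
 [ 0  0  0  0  0  0  0  0  0  0  0  0  0]
 [ 0  0  0  0  0  0  0  0  0  0  0  0  0]]
[339.91592129 169.14937388] [309.93875598 209.66602871]
[ 0.6869157  -0.17500798  0.21561231] [ 0.00663342 -0.28755353 -0.27391391  0.08271189]
0.16088658744799308 0.14061231232166516 48.84705952502744 lateral 0.00034183616277606133
0.1613726012707238 0.14061231232166516 48.93267460266234 lateral -0.0007956129851486809
```

```bash
python3 -m jog '[{"slide":[-1,0.05,0],"roll":0},{"slide":[-1.98,0.2,0],"roll":0},{"slide":[-2.94,0.46,0],"roll":0},{"slide":[-3.86,0.82,0],"roll":0},{"slide":[-4.75,1.27,0],"roll":0}]' - 15
python3 - <<'E'
from h import *
s,R=st();p=np.array(s["ee_pos"])-[.4339,-.1337,.0578]
th=np.radians(-9.1);dx=p[:2]@[np.cos(th),np.sin(th)];print(dx,p[2],np.degrees(np.arctan2(p[2],.095-dx)),np.hypot(p[2],.095-dx))
E
```

```text
time: 11.43
ee_pos: [0.4455, -0.1359, 0.1058]
eef_rot: [0.542, 0.464, -0.534, 0.454]
ft_force: [-2.1, 3.9, -1.9]
width: 0.0116
t 11.4333 p [ 0.4455 -0.1359  0.1058] w 0.0116 f [-2.1  3.9 -1.9]
[[-0.001  0.988 -0.157]
 [ 0.017 -0.157 -0.987]
 [-1.    -0.003 -0.017]]
0.011837966468546821 0.047957276603549946 29.970876198215855 0.095999084372279
```

```bash
python3 -m jog '[{"slide":[-0.65,0.5,0],"roll":0},{"slide":[-1.31,1.04,0],"roll":0},{"slide":[-1.92,1.6,0],"roll":0},{"slide":[-2.36,2.08,0],"roll":0},{"slide":[-2.36,2.08,0],"roll":0}]'
cat > tilt.py <<'E'
from h import *
s,R=st();th=np.radians(-9.1)
# grasp point motion (bar), corrected for tool tilt
R0x=np.array([.002,.016,-1]);g=np.array(s["ee_pos"])-.0175*R[:,0]-(np.array([.4339,-.1337,.0578])-.0175*R0x)
dx=g[:2]@[np.cos(th),np.sin(th)];print("tilt",dx,g[2],np.degrees(np.arctan2(g[2],.095-dx)),"r",np.hypot(g[2],.095-dx))
E
python3 tilt.py
python3 - <<'E'
from h import *
crop("side","f1",185,145,345,285,5);crop("top","f2",300,125,370,270,4)
E
```

```text
time: 11.85
ee_pos: [0.4637, -0.1391, 0.1303]
eef_rot: [0.54, 0.466, -0.535, 0.452]
ft_force: [-21.9, 7.3, 22.2]
width: 0.0111
t 11.85 p [ 0.4637 -0.1391  0.1303] w 0.0111 f [-21.9   7.3  22.2]
[[-0.008  0.988 -0.157]
 [ 0.02  -0.157 -0.987]
 [-1.    -0.011 -0.018]]
tilt 0.030447859350929776 0.07254293039253532 48.335795403190566 r 0.09710538405419943
```

View pics/f1.png

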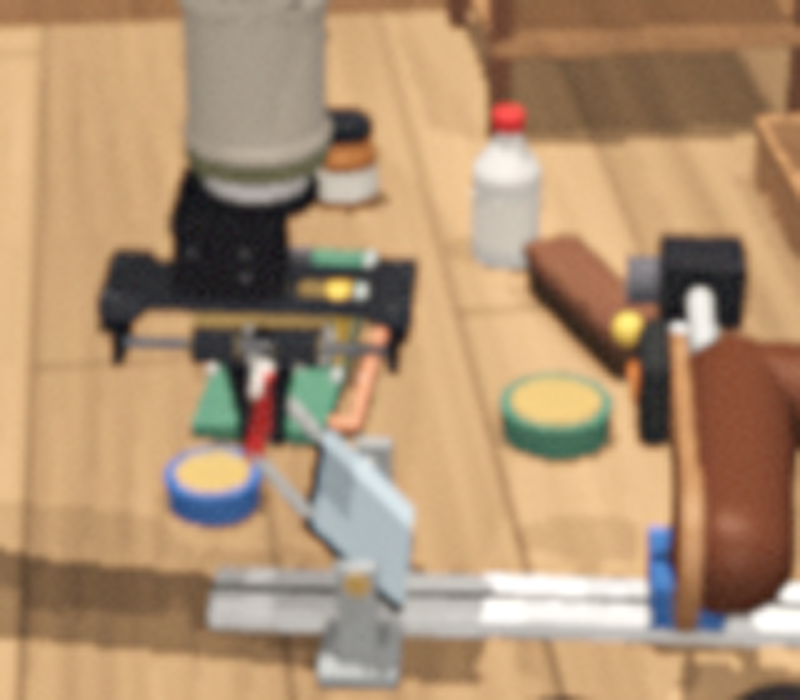

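View pics/f2.png

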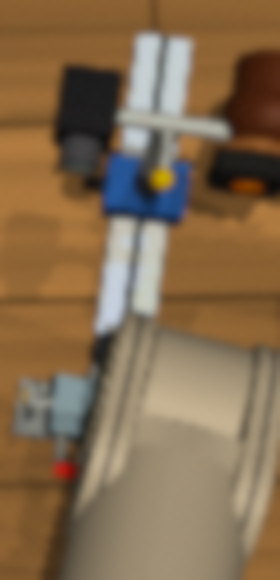

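```bash
python3 -m jog '[{"slide":[0,0,0],"roll":0},{"slide":[0,0,0],"roll":0}]'
python3 tilt.py
python3 -m jog '[{"slide":[0,0,0],"roll":0},{"slide":[0,0,0],"roll":0}]'
python3 tilt.py
```

```text
time: 12.12
ee_pos: [0.463, -0.1389, 0.1301]
eef_rot: [0.54, 0.466, -0.536, 0.452]
ft_force: [-3.2, 3.4, 1.1]
width: 0.0111
t 12.1167 p [ 0.463  -0.1389  0.1301] w 0.0111 f [-3.2  3.4  1.1]
[[-0.009  0.987 -0.157]
 [ 0.02  -0.157 -0.987]
 [-1.    -0.012 -0.019]]
tilt 0.029734232854090232 0.07232199405053338 47.93585797263637 r 0.09741709903599831
time: 12.28
ee_pos: [0.463, -0.1389, 0.1302]
eef_rot: [0.54, 0.466, -0.536, 0.451]
ft_force: [-1.6, 1.2, -0.3]
width: 0.0109
t 12.2833 p [ 0.463  -0.1389  0.1302] w 0.0109 f [-1.6  1.2 -0.3]
[[-0.009  0.988 -0.157]
 [ 0.02  -0.157 -0.987]
 [-1.    -0.012 -0.019]]
tilt 0.02978852371152785 0.07240348715193987 47.99166099450031 r 0.09744127252598402
```

Run:
```python
from h import *
img=r.camera("side")[:,:,::-1].copy();cv2.imwrite("pics/side_f.png",img)
crop("side","g1",228,210,278,270,10,img)
crop("side","g0",228,210,278,270,10,cv2.imread("pics/side0.png"))
a=cv2.imread("pics/g0.png");b=cv2.imread("pics/g1.png");cv2.imwrite("pics/g.png",cv2.resize(np.hstack([a[:,:],b]),(800,480)))
```

```text
(no output)
```

View pics/g0.png

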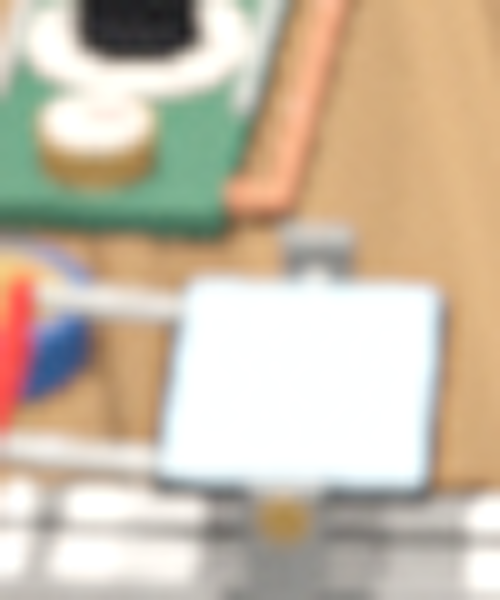

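View pics/g1.png

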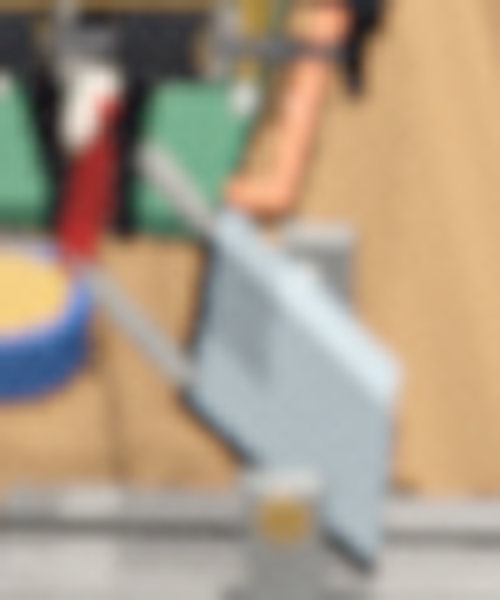

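Run:
```python
from h import *
P0=np.array([(190,279),(442,291),(427,489),(163,475)],float);P1=np.array([(222,213),(401,374),(378,560),(189,383)],float)
cv=lambda P:np.array([uc(u,v,228,210,10) for u,v in P])
def model(c,yaw,a,hx=.04,hy=.055):
    ex=np.array([np.cos(yaw),np.sin(yaw),0]);ey=np.array([-np.sin(yaw),np.cos(yaw),0]);ez=np.array([0,0,1])
    mx=ex*np.cos(a)-ez*np.sin(a)  # bar on -x rises
    return np.array([proj("side",c+mx*sx*hx+ey*sy*hy) for sx,sy in((-1,1),(1,1),(1,-1),(-1,-1))])
def f(p):
    c=np.array([.528,-.1493,.075]);sh=p[:2];s=p[3]
    return np.r_[(model(c,np.radians(-9.1),0,.04*s,.055*s)+sh-cv(P0)).ravel(),(model(c,np.radians(-9.1),p[2],.04*s,.055*s)+sh-cv(P1)).ravel()]
s=least_squares(f,[0,0,.84,1],loss="soft_l1",f_scale=.5);print("shift",s.x[:2],"tilt deg",np.degrees(s.x[2]),"scale",s.x[3]);print(s.fun.reshape(8,2).round(2))
J=s.jac;print("sens px/deg",np.linalg.norm(J[:,2])*np.pi/180)
# red bar & arm direction check
for a in(44,46,48,50,52):
    th=np.radians(-9.1);a_=np.radians(a);ex=np.array([np.cos(th),np.sin(th),0]);ey=np.array([-np.sin(th),np.cos(th),0])
    b=np.array([.528,-.1493,.075])-.095*(ex*np.cos(a_)-np.array([0,0,np.sin(a_)]))
    q=lambda X:((proj("side",X)+s.x[:2]-[228,210]+.5)*10-.5).round(0)
    print(a,"bar ends",q(b+.048*ey),q(b-.048*ey))
```

```text
shift [0.74756683 0.23195836] tilt deg 45.72799415079133 scale 1.023655472588729
[[-0.17  0.56]
 [-0.4  -0.05]
 [-0.22 -0.54]
 [-0.38  0.21]
 [ 0.27 -0.44]
 [-0.1  -0.88]
 [ 0.66  0.14]
 [ 0.87  1.5 ]]
sens px/deg 0.2697009869523166
44 bar ends [ 97. 121.] [ 67. 278.]
46 bar ends [104. 114.] [ 75. 272.]
48 bar ends [112. 109.] [ 82. 266.]
50 bar ends [120. 103.] [ 91. 260.]
52 bar ends [127.  97.] [ 99. 254.]
```

Run:
```python
from h import *
a=cv2.imread("pics/side0.png");b=cv2.imread("pics/side_f.png")
A=cv2.resize(a[225:265,218:248],None,fx=12,fy=12,interpolation=cv2.INTER_CUBIC)
B=cv2.resize(b[205:245,225:255],None,fx=12,fy=12,interpolation=cv2.INTER_CUBIC)
cv2.imwrite("pics/h.png",np.hstack([A,B]))
```

```text
(no output)
```

View pics/h.png

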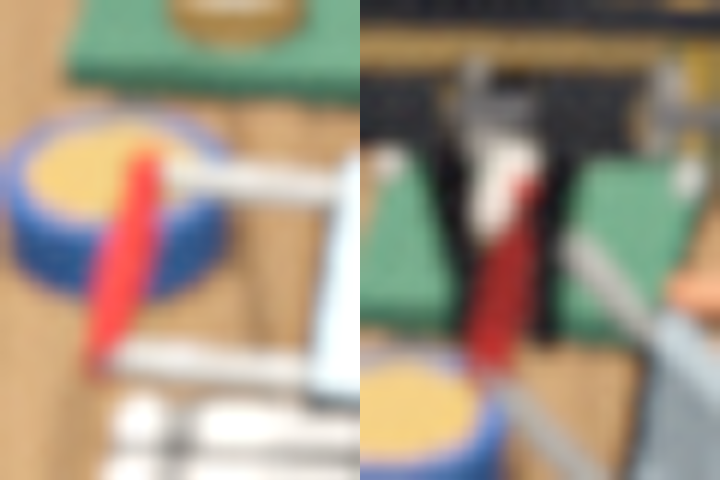

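Run:
```python
from h import *
th=np.radians(-9.1);ex=np.array([np.cos(th),np.sin(th),0]);ey=np.array([-np.sin(th),np.cos(th),0])
B=lambda a:np.array([.528,-.1493,.075])-.095*(ex*np.cos(a)-np.array([0,0,np.sin(a)]))
for a in(0,44,46,48,50,52):
    for s,l in((1,"up"),(-1,"lo")):
        p=proj("side",B(np.radians(a))+s*.048*ey);print(a,l,p.round(1),(p-proj("side",B(0)+s*.048*ey)).round(2),end="  ")
    print()
```

```text
0 up [228.9 238.7] [0. 0.]  0 lo [225.5 255.1] [0. 0.]  
44 up [236.5 221.4] [  7.64 -17.34]  44 lo [233.5 237.1] [  7.99 -17.96]  
46 up [237.2 220.8] [  8.35 -17.96]  46 lo [234.3 236.5] [  8.74 -18.6 ]  
48 up [238.  220.2] [  9.09 -18.56]  48 lo [235.  235.9] [  9.52 -19.22]  
50 up [238.8 219.6] [  9.86 -19.13]  50 lo [235.9 235.3] [ 10.32 -19.81]  
52 up [239.5 219. ] [ 10.65 -19.68]  52 lo [236.7 234.7] [ 11.15 -20.38]
```

Run:
```python
from h import *
th=np.radians(-9.1);ex=np.array([np.cos(th),np.sin(th),0]);ey=np.array([-np.sin(th),np.cos(th),0]);c=np.array([.528,-.1493,.075])
for a in(0,44,46,48,50,52):
    mx=ex*np.cos(np.radians(a))-np.array([0,0,1])*np.sin(np.radians(a))
    o=[]
    for s in(1,-1):
        p,q=proj("side",c-.042*mx+s*.057*ey),proj("side",c+.042*mx+s*.057*ey);d=q-p;o.append(np.degrees(np.arctan2(d[1],d[0])).round(2))
        # arms
        p,q=proj("side",c-.095*mx+s*.045*ey),proj("side",c-.046*mx+s*.045*ey);d=q-p;o.append(np.degrees(np.arctan2(d[1],d[0])).round(2))
    print(a,o)
b=cv2.imread("pics/side_f.png")
B=cv2.resize(b[225:270,240:275],None,fx=17,fy=13.2,interpolation=cv2.INTER_CUBIC)
B=cv2.resize(b[226:270,236:274],None,fx=13,fy=13,interpolation=cv2.INTER_CUBIC)
cv2.imwrite("pics/k.png",B)
```

```text
0 [np.float64(1.36), np.float64(1.36), np.float64(1.4), np.float64(1.4)]
44 [np.float64(40.13), np.float64(40.07), np.float64(39.51), np.float64(39.58)]
46 [np.float64(42.05), np.float64(41.98), np.float64(41.42), np.float64(41.49)]
48 [np.float64(43.98), np.float64(43.92), np.float64(43.35), np.float64(43.42)]
50 [np.float64(45.94), np.float64(45.88), np.float64(45.3), np.float64(45.37)]
52 [np.float64(47.93), np.float64(47.86), np.float64(47.28), np.float64(47.35)]
```

View pics/k.png

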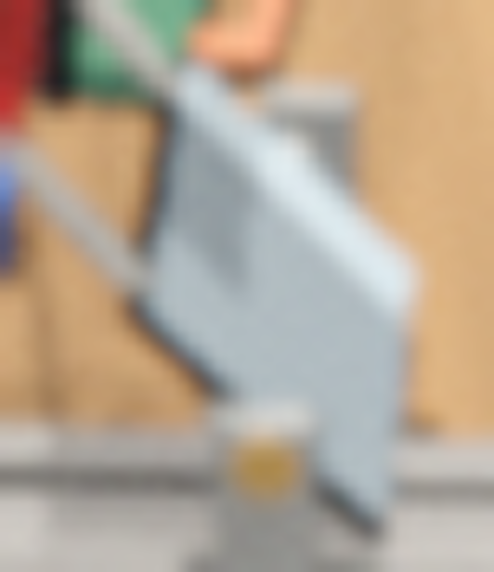

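```bash
python3 -m jog '[{"slide":[-0.1,0.1,0],"roll":0},{"slide":[-0.21,0.24,0],"roll":0},{"slide":[-0.21,0.24,0],"roll":0},{"slide":[-0.21,0.24,0],"roll":0}]'
python3 tilt.py
python3 -m jog '[{"slide":[0,0,0],"roll":0},{"slide":[0,0,0],"roll":0},{"slide":[0,0,0],"roll":0}]'
python3 tilt.py
python3 - <<'E'
from h import *
img=r.camera("side")[:,:,::-1].copy();cv2.imwrite("pics/side_g.png",img)
B=cv2.resize(img[205:270,225:275],None,fx=9,fy=9,interpolation=cv2.INTER_CUBIC);cv2.imwrite("pics/m.png",B)
E
```

```text
time: 12.67
ee_pos: [0.4652, -0.1393, 0.1323]
eef_rot: [0.54, 0.467, -0.536, 0.451]
ft_force: [-4.2, 2.3, 1.5]
width: 0.0113
t 12.6667 p [ 0.4652 -0.1393  0.1323] w 0.0113 f [-4.2  2.3  1.5]
[[-0.01   0.987 -0.157]
 [ 0.02  -0.157 -0.987]
 [-1.    -0.013 -0.019]]
tilt 0.03202285470791143 0.07450827597303142 49.79427152489294 r 0.09755820835590537
time: 12.92
ee_pos: [0.4651, -0.1393, 0.1323]
eef_rot: [0.54, 0.467, -0.536, 0.451]
ft_force: [-4.1, 1.1, 0.4]
width: 0.0112
t 12.9167 p [ 0.4651 -0.1393  0.1323] w 0.0112 f [-4.1  1.1  0.4]
[[-0.01   0.987 -0.157]
 [ 0.02  -0.157 -0.987]
 [-1.    -0.013 -0.019]]
tilt 0.03195455094395533 0.07448668162408417 49.75545878478243 r 0.09758583086722172
```

View pics/m.png

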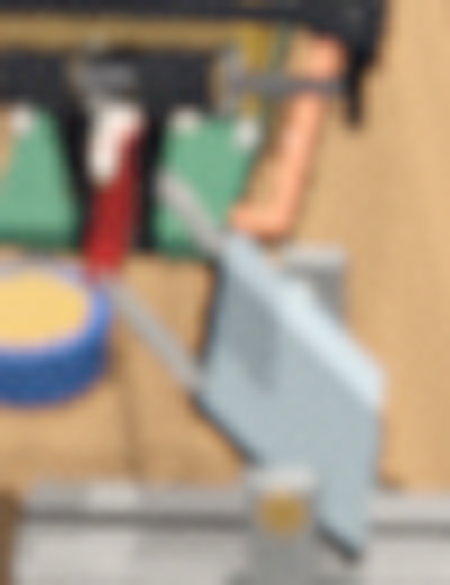

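```bash
python3 -m jog '[{"slide":[0,0,0],"roll":0},{"slide":[0,0,0],"roll":0},{"slide":[0,0,0],"roll":0}]'
python3 tilt.py
python3 -c "
from h import *
print(r.close_job())"
```

```text
time: 13.22
ee_pos: [0.4652, -0.1393, 0.1323]
eef_rot: [0.54, 0.467, -0.536, 0.451]
ft_force: [-2.6, 1.9, -0.4]
width: 0.0117
t 13.2167 p [ 0.4652 -0.1393  0.1323] w 0.0117 f [-2.6  1.9 -0.4]
[[-0.01   0.987 -0.157]
 [ 0.02  -0.157 -0.987]
 [-1.    -0.013 -0.019]]
tilt 0.03196404486539765 0.07448896310796854 49.76057916524039 r 0.09758143913999168
the job is handed in; nothing more can be done
None
```

The job is handed in at about 13.2 s: the knob is set, the hood is home, and the mirror is still held at its angle by the fingers. No verdict was reported, so these are my own last checks:

- **Knob:** I turned it about 62.6° clockwise. The pointer was at about 97°, against 97–98° for the red mark, so they agree within about 1°, roughly the limit of the pictures.
- **Hood:** it travelled about 109.5 mm of 110 mm in the top picture. It stopped dead against about 33 N of push, so I took it to be at its stop.
- **Mirror:** I aimed for 48.9°, worked out from the measured position of the bead. The estimates disagree a little: the arm's horizontal travel gives 48.4°, the full arm position gives 49.8°, and the side picture gives about 49–51°. The bar probably slipped 2–3 mm along the finger pads during the lift, which would explain the spread. The arm's last readings were steady, with a few newtons at the wrist.
- **Loose things:** I saw nothing move in the pictures, but I did not check each item separately at the end.

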